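Wagon bodies off their underframes and onto the body rack in order

TASK

Lift the four wagon bodies off their underframes on the service board and set them on the empty body rack in the same left-to-right order as they stand now (both rows seen from the same side), so that each can later go back on its own underframe. Each body goes upright and level across both rails, square to them and centred in its own berth between the brass pins.

Things in the scene. Friction and masses are not known exactly. Their poses are not given: they have to be found in the camera images.
- van_mid (a point): covered van body, closed grey box with an arched white roof over its whole length; 80 mm long, 34 mm wide, 34 mm high, flat underside, 30 to 65 g. Loose on its underframe at the start, underside 30 mm above the table. Point: its centre; x along its length (ends alike), y across, z up. Point 17 mm above its underside.
- open_mid (a point): open wagon body, grey open-topped box, hollow from above, walls 3 mm; 78 mm long, 34 mm wide, 22 mm high, 25 to 50 g. Loose on its underframe at the start, underside 30 mm above the table. Point: its centre; x along its length (ends alike), y across, z up. Point 11 mm above its underside.
- tank_mid (a point): tank wagon body, grey lying barrel 31 mm in diameter and 74 mm long with a small round dome on top (40 mm high over the dome), on a flat sole plate 78 x 28 mm, 38 to 78 g. Loose on its underframe at the start, underside 30 mm above the table. Point: its centre; x along its length (ends alike), y across, z up. Point on the barrel's axis, 20 mm above its underside.
- brake_mid (a point): brake van body, closed cabin 44 mm long, 34 wide, 34 high, with a 48 mm white roof and thin stove pipe (7 mm higher), amid a 78 x 32 mm platform with an open balcony at each end, 35 to 70 g. Loose on its underframe at the start, underside 30 mm above the table. Point: its centre; x along its length (ends alike), y across, z up. Point in the cabin, 17 mm above the underside.
- frame_van: the underframe that carries the covered van body at the start: black four-wheeled chassis, 76 mm long, 30 mm wide, 17.5 mm high, clipped fast to its track on the service board (it does not move). All four underframes look alike. Origin: under its centre, at rail height, 12.5 mm above the table; x along the track, z up. Which underframe stands on which track changes.
- frame_open: the underframe that carries the open wagon body at the start: black four-wheeled chassis, 76 mm long, 30 mm wide, 17.5 mm high, clipped fast to its track on the service board (it does not move). All four underframes look alike. Origin: under its centre, at rail height, 12.5 mm above the table; x along the track, z up. Which underframe stands on which track changes.
- frame_tank: the underframe that carries the tank wagon body at the start: black four-wheeled chassis, 76 mm long, 30 mm wide, 17.5 mm high, clipped fast to its track on the service board (it does not move). All four underframes look alike. Origin: under its centre, at rail height, 12.5 mm above the table; x along the track, z up. Which underframe stands on which track changes.
- frame_brake: the underframe that carries the brake van body at the start: black four-wheeled chassis, 76 mm long, 30 mm wide, 17.5 mm high, clipped fast to its track on the service board (it does not move). All four underframes look alike. Origin: under its centre, at rail height, 12.5 mm above the table; x along the track, z up. Which underframe stands on which track changes.
- service_board: plywood service board 120 x 290 mm, fixed, beside the rack (either side), with four short tracks, each with an underframe and a body. Origin: centre of its underside, on the table; x along the tracks, y along the row (to the left, seen from the robot). Tracks at y = -114, -38, 38 and 114 mm: 42 mm clear between neighbouring bodies.
- body_rack: empty body rack, fixed: base 110 x 308 x 8 mm, two grey felt-topped rails along y at x = -28 and +28 mm, 10 mm wide, tops 30 mm above the table. 8 mm thick, 10 mm tall brass pins on both rails at y = -148, -76, 0, 76, 148 mm part four berths, centres y = -114, -38, 38, 114 mm. Origin: under its centre. Its y axis is within 30 degrees of the board's: lowest-y berth matches lowest-y track.
Not all that is in view belongs to the job. What is shaped like the part that bears brake_mid but orange is not meant.

How it is judged:
At the end, for the whole second after the job is handed in: Each body rests, released and still, across both rack rails in the berth matching its underframe's place in the row: centre within 15 mm along the row and 12 mm across it, height within 4 mm, level within 0.1 rad, square within 0.2 rad (either way round) (((y of frame_van in the frame of service_board between -0.134 and -0.094 m and y of van_mid in the frame of body_rack between -0.129 and -0.099 m) or (y of frame_van in the frame of service_board between -0.058 and -0.018 m and y of van_mid in the frame of body_rack between -0.053 and -0.023 m) or (y of frame_van in the frame of service_board between 0.018 and 0.058 m and y of van_mid in the frame of body_rack between 0.023 and 0.053 m) or (y of frame_van in the frame of service_board between 0.094 and 0.134 m and y of van_mid in the frame of body_rack between 0.099 and 0.129 m)) and x of van_mid in the frame of body_rack between -0.012 and 0.012 m and z of van_mid in the frame of body_rack between 0.043 and 0.051 m and angle between each of van_mid, open_mid, tank_mid, brake_mid's own z axis and vertical below 0.1 rad and angle between the x axis of each of van_mid, open_mid, tank_mid, brake_mid and the x axis of body_rack, either way round below 0.2 rad and linear speed of each of van, open, tank, brake below 0.02 m/s and angular speed of each of van, open, tank, brake below 0.2 rad/s and ((y of frame_open in the frame of service_board between -0.134 and -0.094 m and y of open_mid in the frame of body_rack between -0.129 and -0.099 m) or (y of frame_open in the frame of service_board between -0.058 and -0.018 m and y of open_mid in the frame of body_rack between -0.053 and -0.023 m) or (y of frame_open in the frame of service_board between 0.018 and 0.058 m and y of open_mid in the frame of body_rack between 0.023 and 0.053 m) or (y of frame_open in the frame of service_board between 0.094 and 0.134 m and y of open_mid in the frame of body_rack between 0.099 and 0.129 m)) and x of open_mid in the frame of body_rack between -0.012 and 0.012 m and z of open_mid in the frame of body_rack between 0.037 and 0.045 m and ((y of frame_tank in the frame of service_board between -0.134 and -0.094 m and y of tank_mid in the frame of body_rack between -0.129 and -0.099 m) or (y of frame_tank in the frame of service_board between -0.058 and -0.018 m and y of tank_mid in the frame of body_rack between -0.053 and -0.023 m) or (y of frame_tank in the frame of service_board between 0.018 and 0.058 m and y of tank_mid in the frame of body_rack between 0.023 and 0.053 m) or (y of frame_tank in the frame of service_board between 0.094 and 0.134 m and y of tank_mid in the frame of body_rack between 0.099 and 0.129 m)) and x of tank_mid in the frame of body_rack between -0.012 and 0.012 m and z of tank_mid in the frame of body_rack between 0.046 and 0.054 m and ((y of frame_brake in the frame of service_board between -0.134 and -0.094 m and y of brake_mid in the frame of body_rack between -0.129 and -0.099 m) or (y of frame_brake in the frame of service_board between -0.058 and -0.018 m and y of brake_mid in the frame of body_rack between -0.053 and -0.023 m) or (y of frame_brake in the frame of service_board between 0.018 and 0.058 m and y of brake_mid in the frame of body_rack between 0.023 and 0.053 m) or (y of frame_brake in the frame of service_board between 0.094 and 0.134 m and y of brake_mid in the frame of body_rack between 0.099 and 0.129 m)) and x of brake_mid in the frame of body_rack between -0.012 and 0.012 m and z of brake_mid in the frame of body_rack between 0.043 and 0.051 m); the robot touches nothing.
It also fails if it takes over 96 s, if anything falls off the work surface, if the arm or the gripper's body presses on something with over 40 N, if the wrist force passes 120 N, or if a joint passes its speed limit or range.

ROBOT

A 7-joint arm with a two-finger parallel gripper is mounted at the origin on the work surface. World frame = base frame: x ahead of the robot, y to its left, z up, the work surface at z = 0. Lengths are in m, angles in rad, forces in N, time in s.
With the tool pointing down it reaches from about 0.35 to 0.9 m from the base axis. Payload 8.1 kg.
Tool frame: the origin (TCP) lies at the very end of the fingers, on their centre line; the grasp point (between the pads) lies 19 mm behind it; x points along the fingers, y is the direction in which the jaws open and shut, and the axes are right-handed (so a half turn about x gives the same grasp; the last joint's range is limited). The gripper opens to 92 mm and grips with 3 to 60 N. Pads are 19 mm wide; open, the fingers measure 130 mm over their backs; the gripper's body (75 mm by 190 mm) begins 47 mm behind the grasp point.
Start: joints at [-1.208, 0.434, 0.025, 1.573, -0.012, 1.134, -0.075], TCP at [0.281, 0.558, 0.227] pointing down, gripper open.
Joint ranges: [-2.62, 2.62], [-0.44, 2.09], [-1.27, 1.32], [0.08, 2.57], [-1.32, 4.46], [0.12, 2], [-2.74, 2.74]. Speed limits (rad/s): [2.22, 2.22, 3.01, 3.01, 3.14, 3.14, 3.14].

INTERFACE

Orientations are given as a rotation vector (axis times angle).
In Python, from cell import bot gives the robot as it stands.
- The arm moves only by the tool jog_arm, never from a script. Its argument "plan" is a list of rows, each an object of numbers: "x", "y", "z": the shift along the tool's x, y, z in m; "wx", "wy", "wz": the turn, a rotation vector about the tool's x, y, z in rad. A call has 1 to 10 rows; each row shifts and turns the commanded pose from where the row before left it, along the tool's axes as they then stand; what a row does not reach is not made up. A row lasts 1/12 s, in which the tool goes at most 41.7 mm and 7.16 degrees, less where a joint would pass 70% of its speed; a pose out of reach is approached as far as the arm can. A call is refused whole if a number of a shift passes 0.0417 or a number of a turn 0.125, either way. A call with a gripper value outside its range is refused whole. "hand" is the finger opening in m, from 0 to 0.0918, set as the call begins (left out, the last holds). The fingers move at their own pace and stop on an object; the grip force is fixed at half the most. Time passes only in rows, so rows that do not move let the fingers close. It gives the time, the measured TCP pose, the force and the opening at its end, in the units of the state.
- bot.observe(): the state, without advancing time (a new reading comes with each control period).
- bot.read_camera(name): name is "scene" or "top" or "wrist"; returns the picture (400x640x3 uint8, red, green, blue); there is no depth.
- bot.get_calibration(name): a dict with "fov_y" (degrees; the focal length in pixels is half the picture's height over the tangent of half this angle, whatever the lens; pixels are square), "cx", "cy" (the principal point, pixels), "cam_to_world" (4x4, takes a point from camera to world coordinates); the wrist camera has in their place "T_tool_cam" (4x4, takes a point from camera to tool coordinates, whose origin is the TCP and whose axes are the tool frame's). Camera axes: x right, y up, looking along -z (the intrinsics and any distortion apply to the point x, -y, -z); pixel columns grow to the right and rows downward; lengths in m; the calibration is good to about 2 mm. The wrist camera is an equidistant fisheye: a pixel r from the principal point sees the ray r / f radians off the axis. A picture is of the moment at which its call begins: read the wrist's pose just before it. get_calibration takes no time and is no camera call.
- bot.sign_off(): hands the job in, once; it reports no verdict.
The state is a dict: "clock": time; "q": joint angles; "qvel": joint speeds; "effort": joint torques, N m; "tcp_pos": TCP position; "tool_rot": TCP orientation; "contact_force": force on the tool from outside, world axes, zero at the start; "ft_torque": the same for the moment, N m; "opening": opening from 0.0 (shut) to 1.0 (fully open).
Only numpy, scipy, OpenCV 4.12 (cv2) and the standard library are available. Lean on these libraries where they do the work, as an engineer would, in place of code of your own. Each camera call takes 0.05 s, during which the arm holds its last target.

## Working session

There is one attempt and no reset: what is moved stays moved. The work goes in short steps, Python scripts to look and compute and a tool call to move; the robot and the scene stay as the last step left them, time stands still between calls to the robot, and variables do not carry over. Pictures are saved under pics/ and viewed, and the job is handed in when it is done.

Besides the shell and the picture viewer there is one more tool, called after "Emit:" by a JSON object that holds its "method" and its "body". jog_arm: Moves the arm, as the interface text tells. Its arguments: {"type":"object","properties":{"plan":{"type":"array","items":{"type":"object","properties":{"x":{"type":"number"},"y":{"type":"number"},"z":{"type":"number"},"wx":{"type":"number"},"wy":{"type":"number"},"wz":{"type":"number"}}}},"hand":{"type":"number"}},"required":["plan"]}

```bash
mkdir -p pics; ls
python3 - <<'E'
from cell import bot
import cv2
print(bot.observe())
for n in ("scene","top","wrist"):
    print(n,bot.get_calibration(n))
    cv2.imwrite(f"pics/{n}0.png",bot.read_camera(n)[:,:,::-1])
E
```

```text
pics
{'clock': 0.0, 'q': array([-1.207609  ,  0.43525785,  0.02496201,  1.57409325, -0.01161442,
        1.13396933, -0.07509531]), 'qvel': array([-0.00103387, -0.00047694,  0.00044207,  0.00187461,  0.00075847,
       -0.00074545,  0.00199372]), 'effort': array([-4.83200729e-04, -6.67857814e+01,  9.84119475e-01, -3.14453673e+01,
       -6.06610486e-02,  4.28656884e-02,  1.43563775e-04]), 'tcp_pos': array([0.28051896, 0.55794825, 0.22592465]), 'tool_rot': array([ 0.36405087,  1.53999793, -0.36652647]), 'contact_force': array([-0.64965064,  0.02629741, -0.50289204]), 'ft_torque': array([ 0.02180987, -0.00911333, -0.00493373]), 'opening': 1.0014939534909004}
scene {'fov_y': 43.445899948963344, 'cx': 319.71922949649735, 'cy': 194.29163541697426, 'cam_to_world': array([[-0.83011634, -0.32187625,  0.45530489,  1.03549863],
       [ 0.55755895, -0.48781661,  0.67168666,  0.65187456],
       [ 0.00590531,  0.81143739,  0.58440953,  0.62930241],
       [ 0.        ,  0.        ,  0.        ,  1.        ]])}
top {'fov_y': 50.998088438131944, 'cx': 312.963508065845, 'cy': 193.9025044273512, 'cam_to_world': array([[ 0.00817744,  0.97433762, -0.22494295,  0.40226991],
       [-0.99996271,  0.00734323, -0.00454493,  0.01182993],
       [-0.00277649,  0.22497173,  0.97436134,  0.88137118],
       [ 0.        ,  0.        ,  0.        ,  1.        ]])}
wrist {'fov_y': 65.70646984690485, 'cx': 316.533553422663, 'cy': 200.22821568050867, 'T_tool_cam': array([[ 2.60508042e-04,  3.03199709e-01, -9.52927001e-01,
        -1.57614042e-01],
       [ 9.99999590e-01, -9.05905035e-04, -1.48617971e-05,
         6.09722726e-04],
       [-8.67767461e-04, -9.52926606e-01, -3.03199821e-01,
        -8.24969067e-02],
       [ 0.00000000e+00,  0.00000000e+00,  0.00000000e+00,
         1.00000000e+00]])}
```

View pics/top0.png

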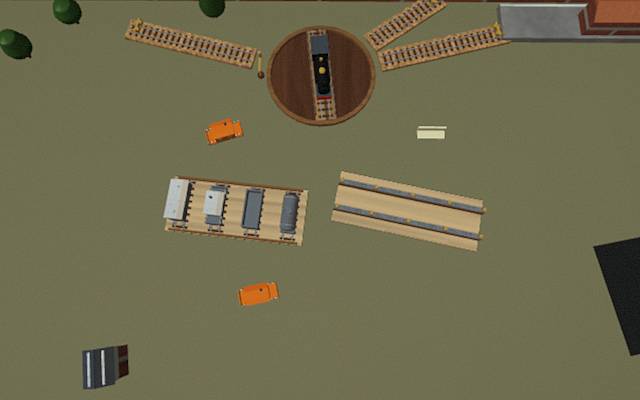

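View pics/scene0.png

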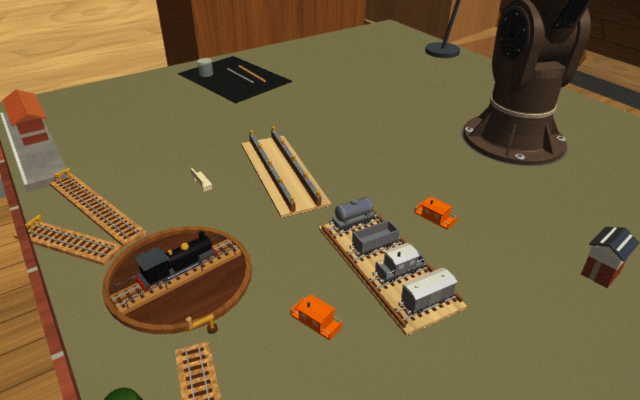

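View pics/wrist0.png

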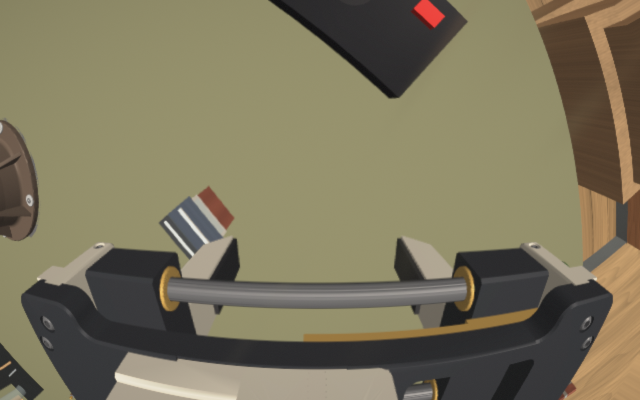

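The top view shows the board at left (body pixels: van 178,200; brake 214,203; open 252,208; tank 289,213) and the empty rack at right. The two orange brake-van look-alikes at (224,131) and (258,294) are not meant. The grey, white-roofed brake at (214,203) fits.

Run:
```python
import cv2
im=cv2.imread("pics/top0.png")
cv2.imwrite("pics/topL.png",cv2.resize(im[165:255,155:315],None,fx=5,fy=5,interpolation=cv2.INTER_CUBIC))
cv2.imwrite("pics/topR.png",cv2.resize(im[160:260,325:493],None,fx=4.75,fy=4.75,interpolation=cv2.INTER_CUBIC))
```

```text
(no output)
```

View pics/topL.png

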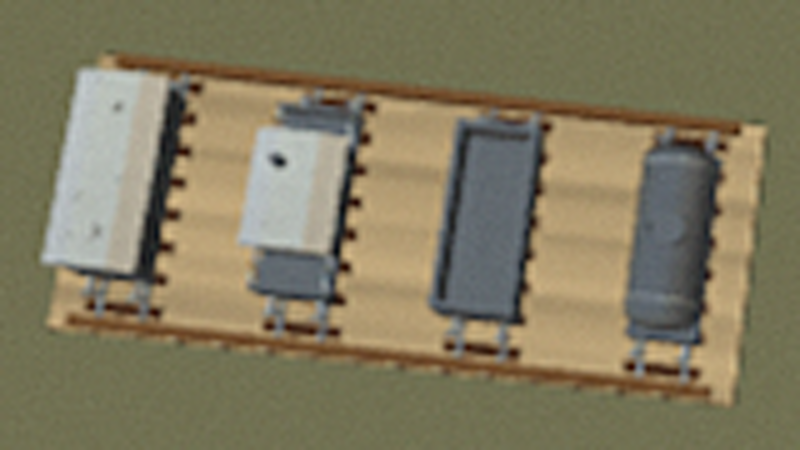

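View pics/topR.png

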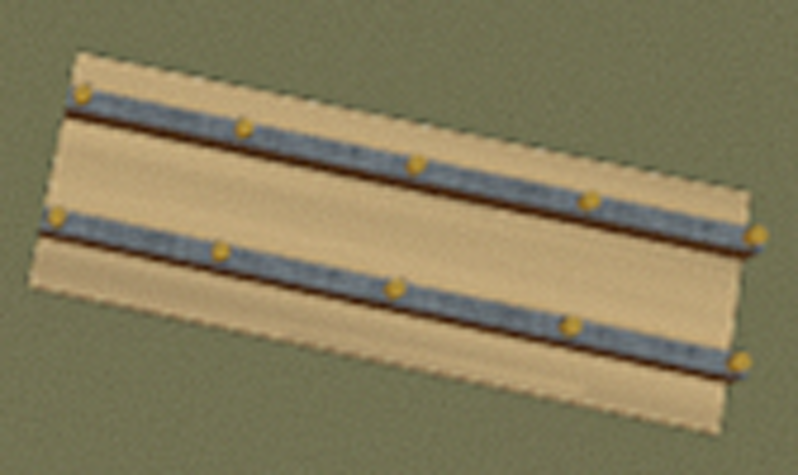

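```bash
cat > h.py <<'E'
import numpy as np, cv2
from cell import bot
from scipy.optimize import least_squares
from scipy.spatial.transform import Rotation as R
def proj(name,P,tool=None):
    c=bot.get_calibration(name); P=np.atleast_2d(P)
    f=200/np.tan(np.radians(c['fov_y']/2))
    T=c['cam_to_world'] if name!='wrist' else tool@c['T_tool_cam']
    p=(P-T[:3,3])@T[:3,:3]; x,y,z=p[:,0],-p[:,1],-p[:,2]
    if name=='wrist':
        r=np.hypot(x,y); th=np.arctan2(r,z); s=f*th/np.maximum(r,1e-9)
    else: s=f/z
    return np.c_[c['cx']+x*s,c['cy']+y*s]
def toolT(o=None):
    o=o or bot.observe(); T=np.eye(4); T[:3,:3]=R.from_rotvec(o['tool_rot']).as_matrix(); T[:3,3]=o['tcp_pos']; return T
def fr(p,L):
    L=np.atleast_2d(L);c,s=np.cos(p[2]),np.sin(p[2])
    return np.c_[p[0]+c*L[:,0]-s*L[:,1],p[1]+s*L[:,0]+c*L[:,1],L[:,2]]
def fit(name,L,uv,p0,tool=None):
    L=np.array(L,float);uv=np.array(uv,float)
    r=least_squares(lambda p:(proj(name,fr(p,L),tool)-uv).ravel(),p0)
    return r.x, np.sqrt(np.mean(r.fun**2))
E
cat > m1.py <<'E'
from h import *
ys=[.148,.076,0,-.076,-.148]
L=[(.028,y,.039) for y in ys]+[(-.028,y,.039) for y in ys]
uv=[(83,94),(245,128),(417,163),(591,201),(757,236),(57,216),(221,252),(396,289),(572,326),(740,362)]
uv=np.array(uv)/4.75+[325,160]-.4
rk=fit('top',L,uv,[.4,-.1,-.2]);print('rack top',rk)
uvb=np.array([(103,52),(766,124),(732,404),(48,328)])/5+[155,165]-.4
for t in (.004,.006,.008):
  Lb=[(.06,.145,t),(.06,-.145,t),(-.06,-.145,t),(-.06,.145,t)]
  b=fit('top',Lb,uvb,[.4,.15,-.1]);print('board',t,b)
uvo=np.array([(460,117),(541,115),(520,320),(430,312)])/5+[155,165]-.4
o=fit('top',[(.039,.017,.052),(.039,-.017,.052),(-.039,-.017,.052),(-.039,.017,.052)],uvo,[.4,.1,-.1])
print('open top',o, 'pred', fr(b[0],[0,-.038,0]))
im=cv2.imread('pics/scene0.png')
P=proj('scene',fr(rk[0],L)); print(P.round(1).tolist())
Pb=proj('scene',fr(b[0],Lb)); Po=proj('scene',fr(o[0],[(.039,.017,.052),(.039,-.017,.052),(-.039,-.017,.052),(-.039,.017,.052)]))
big=cv2.resize(im[120:335,230:480],None,fx=3,fy=3,interpolation=cv2.INTER_CUBIC)[:600]
cv2.imwrite('pics/sc_clean.png',big)
for q in np.r_[P,Pb,Po]: cv2.circle(big,tuple(int(round(v)) for v in ((q-[230,120])*3+1)),3,(0,0,255),1)
cv2.imwrite('pics/sc1.png',big)
E
python3 m1.py
```

```text
rack top (array([ 0.57040463, -0.18329771, -0.2075499 ]), np.float64(0.09828747280654218))
board 0.004 (array([ 0.56936283,  0.17785971, -0.10386282]), np.float64(0.24086227672167598))
board 0.006 (array([ 0.56900303,  0.17748619, -0.10393557]), np.float64(0.2190416115908674))
board 0.008 (array([ 0.56864332,  0.1771127 , -0.10400867]), np.float64(0.2569227548840372))
open top (array([ 0.56442788,  0.13799865, -0.07736909]), np.float64(0.9427320115255081)) pred [[0.56469811 0.13931806 0.        ]]
[[292.8, 198.5], [281.3, 179.6], [270.4, 161.7], [260.5, 145.5], [252.1, 131.5], [318.9, 192.5], [306.3, 174.2], [294.3, 156.8], [283.4, 141.1], [274.1, 127.5]]
```

View pics/sc1.png

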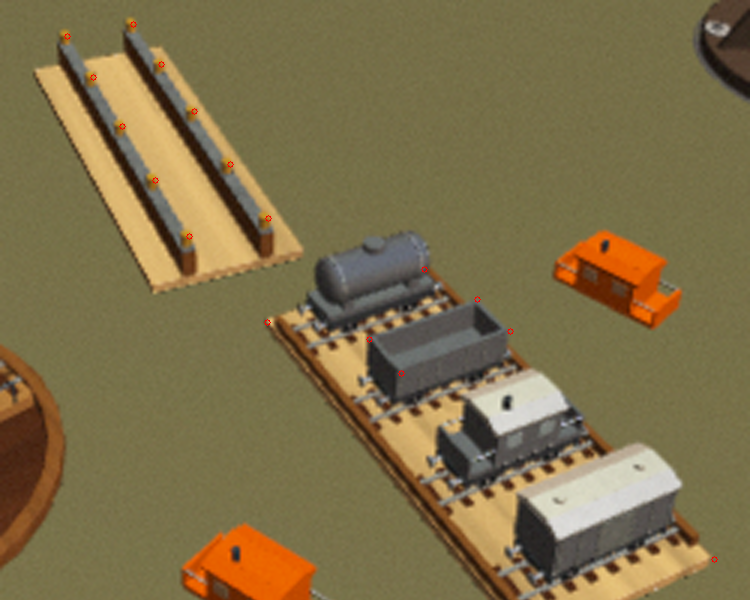

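Projections agree between top and scene cameras to 1–2 mm: pins and board corners land on their places. Next: the first move, to above the board centre for a wrist view.

```bash
cat >> h.py <<'E'
RK=(0.5704,-0.1833,-0.2075); BD=(0.569,0.1775,-0.104)
def goto(xyz,yaw):
    """yaw: direction angle of jaw axis minus 90deg (frame yaw); prints total wx then shifts in turned tool axes"""
    o=bot.observe(); T=toolT(o); A=T[:3,:3]
    best=None
    for k in (1,-1):
        y=k*np.array([-np.sin(yaw),np.cos(yaw),0]); x=np.array([0,0,-1.]); B=np.c_[x,y,np.cross(x,y)]
        w=R.from_matrix(A.T@B).as_rotvec()
        if best is None or np.linalg.norm(w)<np.linalg.norm(best[0]): best=(w,B)
    w,B=best; d=np.array(xyz)-T[:3,3]
    print('clk %.2f'%o['clock'],'tcp',o['tcp_pos'].round(4),'q7 %.2f'%o['q'][6],'open %.4f'%(o['opening']*.0918),'F',o['contact_force'].round(1))
    print('turn w',w.round(4),' shift old axes',(A.T@d).round(4),' shift after turn',(B.T@d).round(4))
E
python3 - <<'E'
from h import *
print(toolT().round(3))
goto((0.48,0.1775,.25),-.104)
goto((0.569,0.1775,.25),-.104)
E
```

```text
[[-0.     0.449  0.893  0.281]
 [-0.001  0.893 -0.449  0.558]
 [-1.    -0.001  0.     0.226]
 [ 0.     0.     0.     1.   ]]
clk 0.15 tcp [0.2806 0.558  0.2262] q7 -0.08 open 0.0918 F [-0.1  0.1 -0.7]
turn w [-3.619e-01 -1.000e-04  1.200e-03]  shift old axes [-0.0235 -0.2504  0.3491]  shift after turn [-0.0238 -0.3578  0.2378]
clk 0.15 tcp [0.2806 0.558  0.2262] q7 -0.08 open 0.0918 F [-0.1  0.1 -0.7]
turn w [-3.619e-01 -1.000e-04  1.200e-03]  shift old axes [-0.0235 -0.2105  0.4286]  shift after turn [-0.0238 -0.3486  0.3263]
```

Emit:
{"method": "jog_arm", "body": {"plan": [{"wx": -0.0905}, {"wx": -0.0905}, {"wx": -0.0905}, {"wx": -0.0905}, {"x": -0.004, "y": -0.025, "z": 0.0255}, {"x": -0.004, "y": -0.025, "z": 0.0255}, {"x": -0.004, "y": -0.025, "z": 0.0255}, {"x": -0.004, "y": -0.025, "z": 0.0255}, {"x": -0.004, "y": -0.025, "z": 0.0255}, {"x": -0.004, "y": -0.025, "z": 0.0255}]}}

```text
invalid input
```

Emit:
{"method": "jog_arm", "body": {"plan": [{"y": -0.025, "z": 0.0255}, {"y": -0.025, "z": 0.0255}, {"y": -0.025, "z": 0.0255}, {"y": -0.025, "z": 0.0255}, {"y": -0.025, "z": 0.0255}, {"y": -0.025, "z": 0.0255}, {"y": -0.025, "z": 0.0255}, {"y": -0.025, "z": 0.0255}, {}, {}]}}

```text
invalid input
```

Run:
```python
from h import *
T=toolT(); np.save('T1.npy',T); print(T.round(4))
cv2.imwrite('pics/w1.png',cv2.resize(bot.read_camera('wrist')[:,:,::-1],None,fx=1.25,fy=1.25,interpolation=cv2.INTER_CUBIC))
goto(fr(BD,[0,.114,.1])[0],-.104)
```

```text
[[-4.000e-04  4.492e-01  8.934e-01  2.806e-01]
 [-1.100e-03  8.934e-01 -4.492e-01  5.580e-01]
 [-1.000e+00 -1.200e-03  1.000e-04  2.262e-01]
 [ 0.000e+00  0.000e+00  0.000e+00  1.000e+00]]
clk 0.20 tcp [0.2806 0.5581 0.2262] q7 -0.08 open 0.0919 F [-0.1 -0.8 -0.2]
turn w [-3.619e-01 -1.000e-04  1.000e-03]  shift old axes [ 0.1264 -0.1038  0.3883]  shift after turn [ 0.1262 -0.2346  0.3264]
```

View pics/w1.png

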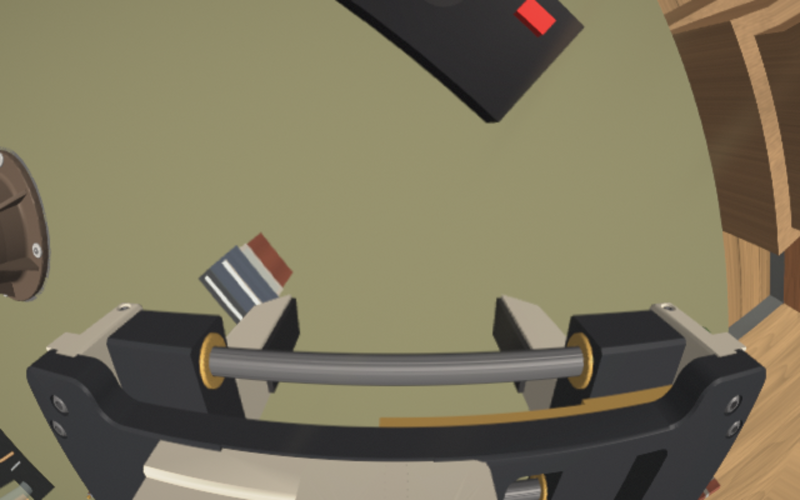

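Refused as invalid; perhaps every row needs all six numbers.

Emit:
{"method": "jog_arm", "body": {"plan": [{"x": 0, "y": 0, "z": 0, "wx": -0.0905, "wy": 0, "wz": 0}, {"x": 0, "y": 0, "z": 0, "wx": -0.0905, "wy": 0, "wz": 0}, {"x": 0, "y": 0, "z": 0, "wx": -0.0905, "wy": 0, "wz": 0}, {"x": 0, "y": 0, "z": 0, "wx": -0.0905, "wy": 0, "wz": 0}, {"x": -0.004, "y": -0.025, "z": 0.0255, "wx": 0, "wy": 0, "wz": 0}, {"x": -0.004, "y": -0.025, "z": 0.0255, "wx": 0, "wy": 0, "wz": 0}, {"x": -0.004, "y": -0.025, "z": 0.0255, "wx": 0, "wy": 0, "wz": 0}, {"x": -0.004, "y": -0.025, "z": 0.0255, "wx": 0, "wy": 0, "wz": 0}, {"x": -0.004, "y": -0.025, "z": 0.0255, "wx": 0, "wy": 0, "wz": 0}, {"x": -0.004, "y": -0.025, "z": 0.0255, "wx": 0, "wy": 0, "wz": 0}]}}

```text
clock: 1.03
tcp_pos: [0.4181, 0.3918, 0.2509]
tool_rot: [0.081, 1.569, -0.082]
contact_force: [0.3, 0.5, -0.0]
opening: 0.999
```

Emit:
{"method": "jog_arm", "body": {"plan": [{"x": 0, "y": -0.025, "z": 0.0255, "wx": 0, "wy": 0, "wz": 0}, {"x": 0, "y": -0.025, "z": 0.0255, "wx": 0, "wy": 0, "wz": 0}, {"x": 0, "y": -0.025, "z": 0.0255, "wx": 0, "wy": 0, "wz": 0}, {"x": 0, "y": -0.025, "z": 0.0255, "wx": 0, "wy": 0, "wz": 0}, {"x": 0, "y": -0.025, "z": 0.0255, "wx": 0, "wy": 0, "wz": 0}, {"x": 0, "y": -0.025, "z": 0.0255, "wx": 0, "wy": 0, "wz": 0}, {"x": 0, "y": -0.025, "z": 0.0255, "wx": 0, "wy": 0, "wz": 0}, {"x": 0, "y": -0.025, "z": 0.0255, "wx": 0, "wy": 0, "wz": 0}, {"x": 0, "y": 0, "z": 0, "wx": 0, "wy": 0, "wz": 0}, {"x": 0, "y": 0, "z": 0, "wx": 0, "wy": 0, "wz": 0}]}}

```text
clock: 1.87
tcp_pos: [0.6006, 0.1704, 0.2503]
tool_rot: [0.084, 1.569, -0.086]
contact_force: [-0.8, 0.2, -0.1]
opening: 0.999
```

Run:
```python
from h import *
T=toolT(); np.save('T1.npy',T); print(T.round(4))
im=bot.read_camera('wrist')[:,:,::-1].copy()
cv2.imwrite('pics/w2raw.png',im)
big=cv2.resize(im,None,fx=1.25,fy=1.25,interpolation=cv2.INTER_CUBIC)
c=lambda y,w,l,z:[(sx*l/2,y+sy*w/2,z) for sx in(1,-1) for sy in (1,-1)]
pts=c(.114,.034,.08,.03)+c(.038,.032,.078,.030)+c(-.038,.034,.078,.052)+c(-.114,.028,.078,.03)+[(.06,.145,.006),(.06,-.145,.006),(-.06,-.145,.006),(-.06,.145,.006)]
for q in proj('wrist',fr(BD,pts),T)*1.25: cv2.circle(big,tuple(int(round(v)) for v in q),3,(0,0,255),1)
cv2.imwrite('pics/w2.png',big)
```

```text
[[-1.000e-04  1.085e-01  9.941e-01  6.006e-01]
 [-1.200e-03  9.941e-01 -1.085e-01  1.704e-01]
 [-1.000e+00 -1.200e-03  0.000e+00  2.503e-01]
 [ 0.000e+00  0.000e+00  0.000e+00  1.000e+00]]
```

View pics/w2.png

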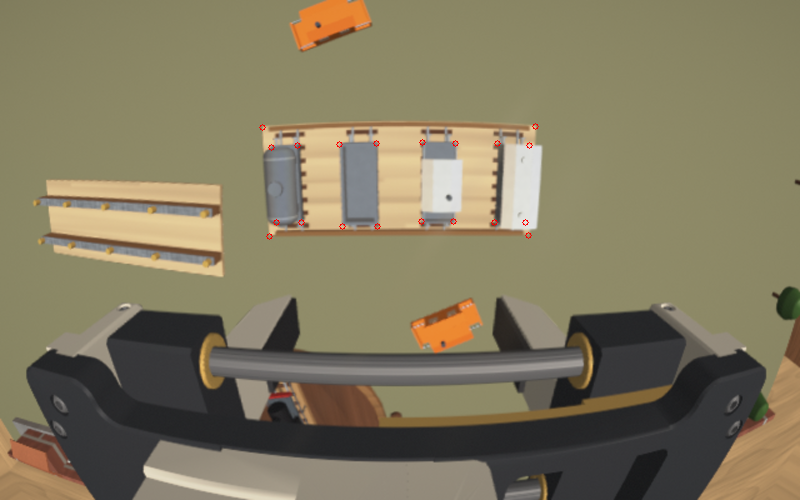

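The wrist view agrees with the fit: board corners and wagons match the red marks within 2 mm. The brake is the grey-bodied one at (440,185) and the orange ones lie off the board. I start with the tank.

Run:
```python
from h import *
for n,y in zip(('van','brake','open','tank'),(.114,.038,-.038,-.114)): print(n,fr(BD,[0,y,0])[0].round(4),fr(RK,[0,y,0])[0].round(4))
goto(fr(BD,[0,-.114,.031])[0],-.104)
```

```text
van [0.5808 0.2909 0.    ] [ 0.5939 -0.0717  0.    ]
brake [0.5729 0.2153 0.    ] [ 0.5782 -0.1461  0.    ]
open [0.5651 0.1397 0.    ] [ 0.5626 -0.2205  0.    ]
tank [0.5572 0.0641 0.    ] [ 0.5469 -0.2949  0.    ]
clk 1.92 tcp [0.5995 0.1728 0.2503] q7 1.14 open 0.0918 F [ 0.6  0.3 -0.1]
turn w [-0.0015 -0.0007  0.    ]  shift old axes [ 0.2194 -0.1125 -0.0305]  shift after turn [ 0.2193 -0.1125 -0.0309]
```

Emit:
{"method": "jog_arm", "body": {"plan": [{"x": 0.02, "y": -0.0188, "z": -0.0051, "wx": 0, "wy": 0, "wz": 0}, {"x": 0.02, "y": -0.0188, "z": -0.0051, "wx": 0, "wy": 0, "wz": 0}, {"x": 0.02, "y": -0.0188, "z": -0.0051, "wx": 0, "wy": 0, "wz": 0}, {"x": 0.02, "y": -0.0188, "z": -0.0051, "wx": 0, "wy": 0, "wz": 0}, {"x": 0.02, "y": -0.0188, "z": -0.0051, "wx": 0, "wy": 0, "wz": 0}, {"x": 0.02, "y": -0.0188, "z": -0.0051, "wx": 0, "wy": 0, "wz": 0}, {"x": 0, "y": 0, "z": 0, "wx": 0, "wy": 0, "wz": 0}, {"x": 0, "y": 0, "z": 0, "wx": 0, "wy": 0, "wz": 0}, {"x": 0, "y": 0, "z": 0, "wx": 0, "wy": 0, "wz": 0}], "hand": 0.058}}

```text
clock: 2.67
tcp_pos: [0.5575, 0.0663, 0.1313]
tool_rot: [0.081, 1.569, -0.079]
contact_force: [0.5, 0.2, 1.1]
opening: 0.633
```

Run:
```python
from h import *
goto(fr(BD,[0,-.114,.031])[0],-.104)
T=toolT(); im=bot.read_camera('wrist')[:,:,::-1].copy()
big=cv2.resize(im,None,fx=1.25,fy=1.25,interpolation=cv2.INTER_CUBIC)
cv2.imwrite('pics/w3.png',big)
```

```text
clk 2.67 tcp [0.5575 0.0663 0.1313] q7 1.31 open 0.0581 F [0.5 0.2 1.1]
turn w [ 0.0023  0.0005 -0.0013]  shift old axes [ 0.1003 -0.0024 -0.0002]  shift after turn [ 1.003e-01 -2.200e-03 -1.000e-04]
```

View pics/w3.png

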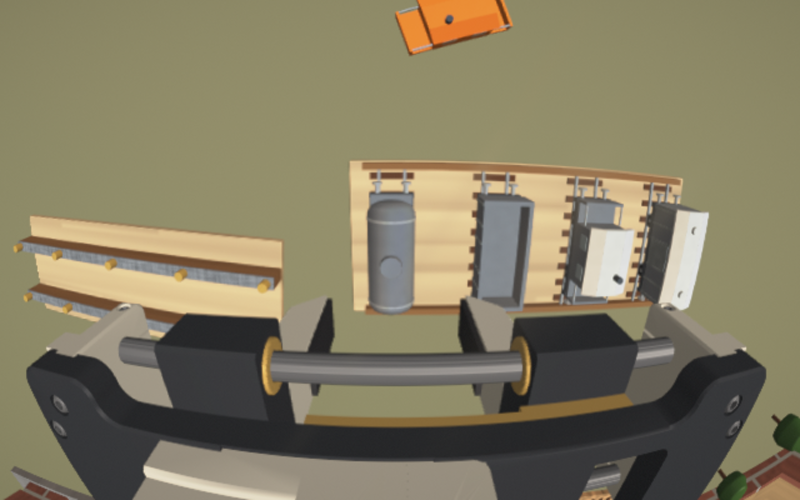

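The tank (390,265) lies midway between the fingers. I go down, close and lift.

Emit:
{"method": "jog_arm", "body": {"plan": [{"x": 0.025, "y": -0.002, "z": 0, "wx": 0, "wy": 0, "wz": 0}, {"x": 0.025, "y": 0, "z": 0, "wx": 0, "wy": 0, "wz": 0}, {"x": 0.025, "y": 0, "z": 0, "wx": 0, "wy": 0, "wz": 0}, {"x": 0.015, "y": 0, "z": 0, "wx": 0, "wy": 0, "wz": 0}, {"x": 0.01, "y": 0, "z": 0, "wx": 0, "wy": 0, "wz": 0}, {"x": 0, "y": 0, "z": 0, "wx": 0, "wy": 0, "wz": 0}, {"x": 0, "y": 0, "z": 0, "wx": 0, "wy": 0, "wz": 0}]}}

```text
clock: 3.3
tcp_pos: [0.5577, 0.0632, 0.0313]
tool_rot: [0.081, 1.569, -0.08]
contact_force: [1.1, -1.2, 0.4]
opening: 0.631
```

Emit:
{"method": "jog_arm", "body": {"plan": [{"x": 0, "y": 0, "z": 0, "wx": 0, "wy": 0, "wz": 0}, {"x": 0, "y": 0, "z": 0, "wx": 0, "wy": 0, "wz": 0}, {"x": 0, "y": 0, "z": 0, "wx": 0, "wy": 0, "wz": 0}, {"x": 0, "y": 0, "z": 0, "wx": 0, "wy": 0, "wz": 0}, {"x": 0, "y": 0, "z": 0, "wx": 0, "wy": 0, "wz": 0}, {"x": 0, "y": 0, "z": 0, "wx": 0, "wy": 0, "wz": 0}, {"x": 0, "y": 0, "z": 0, "wx": 0, "wy": 0, "wz": 0}], "hand": 0.02}}

```text
clock: 3.88
tcp_pos: [0.5575, 0.0623, 0.0313]
tool_rot: [0.082, 1.568, -0.081]
contact_force: [-0.3, -0.5, 5.2]
opening: 0.327
```

Run:
```python
from h import *
goto(fr(BD,[0,-.114,.031])[0],-.104)
```

```text
clk 3.88 tcp [0.5575 0.0623 0.0313] q7 1.33 open 0.0300 F [-0.3 -0.5  5.2]
turn w [ 0.      0.0008 -0.0004]  shift old axes [ 0.0003  0.0017 -0.0005]  shift after turn [ 0.0003  0.0017 -0.0005]
```

Emit:
{"method": "jog_arm", "body": {"plan": [{"x": -0.01, "y": 0, "z": 0, "wx": 0, "wy": 0, "wz": 0}, {"x": -0.02, "y": 0, "z": 0, "wx": 0, "wy": 0, "wz": 0}, {"x": -0.025, "y": 0, "z": 0, "wx": 0, "wy": 0, "wz": 0}, {"x": -0.025, "y": 0, "z": 0, "wx": 0, "wy": 0, "wz": 0}, {"x": -0.02, "y": 0, "z": 0, "wx": 0, "wy": 0, "wz": 0}, {"x": 0, "y": 0, "z": 0, "wx": 0, "wy": 0, "wz": 0}, {"x": 0, "y": 0, "z": 0, "wx": 0, "wy": 0, "wz": 0}]}}

```text
clock: 4.47
tcp_pos: [0.5579, 0.0624, 0.1322]
tool_rot: [0.082, 1.567, -0.081]
contact_force: [0.1, 0.5, -0.2]
opening: 0.324
```

Run:
```python
from h import *
goto(fr(RK,[0,-.114,.031])[0],RK[2])
T=toolT(); im=bot.read_camera('wrist')[:,:,::-1].copy()
cv2.imwrite('pics/w4.png',cv2.resize(im[200:400,150:520],None,fx=2,fy=2))
cv2.imwrite('pics/s4.png',cv2.resize(bot.read_camera('scene')[100:300,250:550,::-1],None,fx=2.6,fy=2.6))
```

```text
clk 4.47 tcp [0.5579 0.0624 0.1322] q7 1.32 open 0.0298 F [ 0.1  0.5 -0.2]
turn w [ 0.1035  0.0025 -0.001 ]  shift old axes [ 0.101  -0.3565  0.0259]  shift after turn [ 0.1012 -0.3518  0.0628]
```

View pics/s4.png

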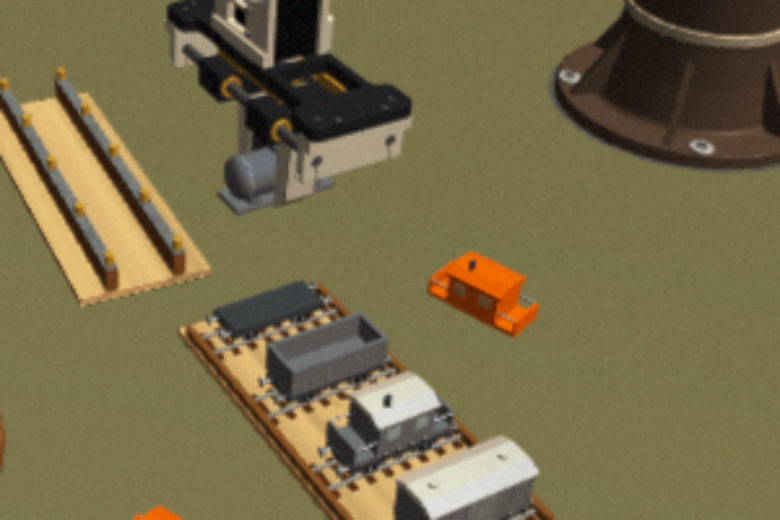

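The tank hangs level in the grip (scene crop 260,180). Now to the lowest-y berth.

Emit:
{"method": "jog_arm", "body": {"plan": [{"x": 0, "y": 0, "z": 0, "wx": 0.1035, "wy": 0.002, "wz": 0}, {"x": 0, "y": -0.0391, "z": 0.007, "wx": 0, "wy": 0, "wz": 0}, {"x": 0, "y": -0.0391, "z": 0.007, "wx": 0, "wy": 0, "wz": 0}, {"x": 0, "y": -0.0391, "z": 0.007, "wx": 0, "wy": 0, "wz": 0}, {"x": 0, "y": -0.0391, "z": 0.007, "wx": 0, "wy": 0, "wz": 0}, {"x": 0, "y": -0.0391, "z": 0.007, "wx": 0, "wy": 0, "wz": 0}, {"x": 0, "y": -0.0391, "z": 0.007, "wx": 0, "wy": 0, "wz": 0}, {"x": 0, "y": -0.0391, "z": 0.007, "wx": 0, "wy": 0, "wz": 0}, {"x": 0, "y": -0.0391, "z": 0.007, "wx": 0, "wy": 0, "wz": 0}, {"x": 0, "y": -0.0391, "z": 0.007, "wx": 0, "wy": 0, "wz": 0}]}}

```text
clock: 5.4
tcp_pos: [0.5451, -0.2966, 0.1292]
tool_rot: [0.164, 1.569, -0.162]
contact_force: [0.5, -0.1, -0.3]
opening: 0.329
```

Emit:
{"method": "jog_arm", "body": {"plan": [{"x": 0, "y": 0, "z": 0, "wx": 0, "wy": 0, "wz": 0}, {"x": 0, "y": 0, "z": 0, "wx": 0, "wy": 0, "wz": 0}, {"x": 0, "y": 0, "z": 0, "wx": 0, "wy": 0, "wz": 0}, {"x": 0, "y": 0, "z": 0, "wx": 0, "wy": 0, "wz": 0}]}}

```text
clock: 5.73
tcp_pos: [0.5464, -0.2931, 0.1297]
tool_rot: [0.163, 1.568, -0.16]
contact_force: [-0.5, 0.9, 0.1]
opening: 0.326
```

Run:
```python
from h import *
goto(fr(RK,[0,-.114,.031])[0],RK[2])
T=toolT(); im=bot.read_camera('wrist')[:,:,::-1].copy()
big=cv2.resize(im,None,fx=1.25,fy=1.25,interpolation=cv2.INTER_CUBIC)
ys=[.148,.076,0,-.076,-.148]
for q in proj('wrist',fr(RK,[(.028,y,.04) for y in ys]+[(-.028,y,.04) for y in ys]),T)*1.25: cv2.circle(big,tuple(int(round(v)) for v in q),3,(0,0,255),1)
cv2.imwrite('pics/w5.png',big)
```

```text
clk 5.73 tcp [ 0.5464 -0.2931  0.1297] q7 1.88 open 0.0300 F [-0.5  0.9  0.1]
turn w [ 0.002  -0.0036 -0.0013]  shift old axes [ 0.0987 -0.0017  0.0013]  shift after turn [ 0.0987 -0.0016  0.0009]
```

View pics/w5.png

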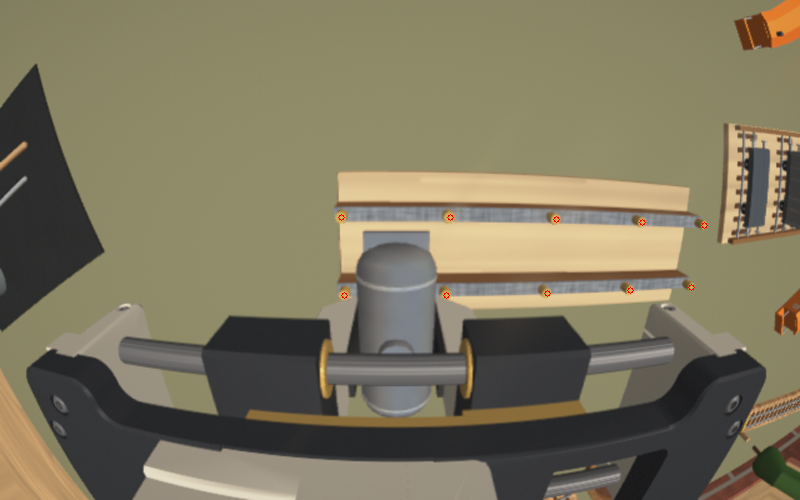

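The pins sit within 1–2 px of prediction. Lower and release.

Emit:
{"method": "jog_arm", "body": {"plan": [{"x": 0.025, "y": -0.0015, "z": 0.001, "wx": 0, "wy": -0.003, "wz": 0}, {"x": 0.025, "y": 0, "z": 0, "wx": 0, "wy": 0, "wz": 0}, {"x": 0.025, "y": 0, "z": 0, "wx": 0, "wy": 0, "wz": 0}, {"x": 0.01, "y": 0, "z": 0, "wx": 0, "wy": 0, "wz": 0}, {"x": 0.007, "y": 0, "z": 0, "wx": 0, "wy": 0, "wz": 0}, {"x": 0.004, "y": 0, "z": 0, "wx": 0, "wy": 0, "wz": 0}, {"x": 0.001, "y": 0, "z": 0, "wx": 0, "wy": 0, "wz": 0}, {"x": 0, "y": 0, "z": 0, "wx": 0, "wy": 0, "wz": 0}, {"x": 0, "y": 0, "z": 0, "wx": 0, "wy": 0, "wz": 0}]}}

```text
clock: 6.53
tcp_pos: [0.5478, -0.297, 0.0347]
tool_rot: [0.162, 1.562, -0.163]
contact_force: [0.6, 0.7, 0.5]
opening: 0.325
```

Run:
```python
from h import *
goto(fr(RK,[0,-.114,.031])[0],RK[2])
```

```text
clk 6.53 tcp [ 0.5478 -0.297   0.0347] q7 1.90 open 0.0298 F [0.6 0.7 0.5]
turn w [0.0002 0.0027 0.0004]  shift old axes [ 0.0037  0.002  -0.0013]  shift after turn [ 0.0037  0.002  -0.0013]
```

Emit:
{"method": "jog_arm", "body": {"plan": [{"x": 0.0015, "y": 0.001, "z": -0.001, "wx": 0, "wy": 0.0025, "wz": 0}, {"x": 0.001, "y": 0, "z": 0, "wx": 0, "wy": 0, "wz": 0}, {"x": 0.0007, "y": 0, "z": 0, "wx": 0, "wy": 0, "wz": 0}, {"x": 0, "y": 0, "z": 0, "wx": 0, "wy": 0, "wz": 0}]}}

```text
clock: 6.87
tcp_pos: [0.5466, -0.2955, 0.0313]
tool_rot: [0.163, 1.565, -0.163]
contact_force: [-1.6, 0.7, 6.1]
opening: 0.324
```

Contact (6 N) at TCP 31 mm, the same as at the start. Release.

Emit:
{"method": "jog_arm", "body": {"plan": [{"x": 0, "y": 0, "z": 0, "wx": 0, "wy": 0, "wz": 0}, {"x": 0, "y": 0, "z": 0, "wx": 0, "wy": 0, "wz": 0}, {"x": 0, "y": 0, "z": 0, "wx": 0, "wy": 0, "wz": 0}, {"x": 0, "y": 0, "z": 0, "wx": 0, "wy": 0, "wz": 0}, {"x": -0.01, "y": 0, "z": 0, "wx": 0, "wy": 0, "wz": 0}, {"x": -0.02, "y": 0, "z": 0, "wx": 0, "wy": 0, "wz": 0}, {"x": -0.03, "y": 0, "z": 0, "wx": 0, "wy": 0, "wz": 0}, {"x": -0.03, "y": 0, "z": 0, "wx": 0, "wy": 0, "wz": 0}, {"x": -0.01, "y": 0, "z": 0, "wx": 0, "wy": 0, "wz": 0}, {"x": 0, "y": 0, "z": 0, "wx": 0, "wy": 0, "wz": 0}], "hand": 0.058}}

```text
clock: 7.7
tcp_pos: [0.5483, -0.2966, 0.1344]
tool_rot: [0.161, 1.56, -0.164]
contact_force: [0.1, 0.2, -0.2]
opening: 0.634
```

Run:
```python
from h import *
goto(fr(BD,[0,-.038,.024])[0],BD[2])
cv2.imwrite('pics/s6.png',cv2.resize(bot.read_camera('scene')[80:280,200:500,::-1],None,fx=2.6,fy=2.6))
T=toolT(); cv2.imwrite('pics/w6.png',bot.read_camera('wrist')[:,:,::-1])
```

```text
clk 7.70 tcp [ 0.5483 -0.2966  0.1344] q7 1.88 open 0.0582 F [ 0.1  0.2 -0.2]
turn w [-0.1035  0.0045  0.0015]  shift old axes [ 0.1095  0.4306 -0.074 ]  shift after turn [ 0.1104  0.4357 -0.0287]
```

View pics/w6.png

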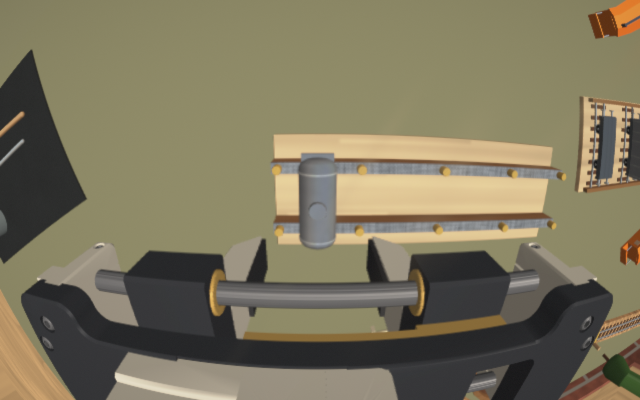

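The tank stands in its berth (318,200), centred between the pins. Next the open wagon.

Emit:
{"method": "jog_arm", "body": {"plan": [{"x": 0, "y": 0, "z": 0, "wx": -0.1035, "wy": 0.004, "wz": 0.001}, {"x": 0, "y": 0.0396, "z": -0.0026, "wx": 0, "wy": 0, "wz": 0}, {"x": 0, "y": 0.0396, "z": -0.0026, "wx": 0, "wy": 0, "wz": 0}, {"x": 0, "y": 0.0396, "z": -0.0026, "wx": 0, "wy": 0, "wz": 0}, {"x": 0, "y": 0.0396, "z": -0.0026, "wx": 0, "wy": 0, "wz": 0}, {"x": 0, "y": 0.0396, "z": -0.0026, "wx": 0, "wy": 0, "wz": 0}, {"x": 0, "y": 0.0396, "z": -0.0026, "wx": 0, "wy": 0, "wz": 0}, {"x": 0, "y": 0.0396, "z": -0.0026, "wx": 0, "wy": 0, "wz": 0}, {"x": 0, "y": 0.0396, "z": -0.0026, "wx": 0, "wy": 0, "wz": 0}, {"x": 0, "y": 0.0396, "z": -0.0026, "wx": 0, "wy": 0, "wz": 0}]}}

```text
clock: 8.63
tcp_pos: [0.5588, 0.0631, 0.1296]
tool_rot: [0.082, 1.577, -0.081]
contact_force: [1.2, 1.0, 0.5]
opening: 0.628
```

Emit:
{"method": "jog_arm", "body": {"plan": [{"x": 0, "y": 0.0396, "z": -0.0026, "wx": 0, "wy": 0, "wz": 0}, {"x": 0, "y": 0.0396, "z": -0.0026, "wx": 0, "wy": 0, "wz": 0}, {"x": 0, "y": 0, "z": 0, "wx": 0, "wy": 0, "wz": 0}, {"x": 0, "y": 0, "z": 0, "wx": 0, "wy": 0, "wz": 0}, {"x": 0, "y": 0, "z": 0, "wx": 0, "wy": 0, "wz": 0}, {"x": 0, "y": 0, "z": 0, "wx": 0, "wy": 0, "wz": 0}, {"x": 0, "y": 0, "z": 0, "wx": 0, "wy": 0, "wz": 0}]}}

```text
clock: 9.22
tcp_pos: [0.5631, 0.1387, 0.1307]
tool_rot: [0.084, 1.575, -0.083]
contact_force: [0.3, 0.9, -1.1]
opening: 0.633
```

Run:
```python
from h import *
goto(fr(BD,[0,-.038,.025])[0],BD[2])
```

```text
clk 9.22 tcp [0.5631 0.1387 0.1307] q7 1.19 open 0.0581 F [ 0.3  0.9 -1.1]
turn w [-0.0025 -0.0061 -0.0002]  shift old axes [0.1057 0.0012 0.0025]  shift after turn [0.1057 0.0012 0.0019]
```

Emit:
{"method": "jog_arm", "body": {"plan": [{"x": 0.025, "y": 0.001, "z": 0.0015, "wx": 0, "wy": -0.005, "wz": 0}, {"x": 0.025, "y": 0, "z": 0, "wx": 0, "wy": 0, "wz": 0}, {"x": 0.025, "y": 0, "z": 0, "wx": 0, "wy": 0, "wz": 0}, {"x": 0.02, "y": 0, "z": 0, "wx": 0, "wy": 0, "wz": 0}, {"x": 0.01, "y": 0, "z": 0, "wx": 0, "wy": 0, "wz": 0}, {"x": 0, "y": 0, "z": 0, "wx": 0, "wy": 0, "wz": 0}, {"x": 0, "y": 0, "z": 0, "wx": 0, "wy": 0, "wz": 0}]}}

```text
clock: 9.8
tcp_pos: [0.5648, 0.1409, 0.0264]
tool_rot: [0.083, 1.57, -0.082]
contact_force: [-0.0, -0.5, -0.7]
opening: 0.633
```

Emit:
{"method": "jog_arm", "body": {"plan": [{"x": 0, "y": 0, "z": 0, "wx": 0, "wy": 0, "wz": 0}, {"x": 0, "y": 0, "z": 0, "wx": 0, "wy": 0, "wz": 0}, {"x": 0, "y": 0, "z": 0, "wx": 0, "wy": 0, "wz": 0}, {"x": 0, "y": 0, "z": 0, "wx": 0, "wy": 0, "wz": 0}, {"x": 0, "y": 0, "z": 0, "wx": 0, "wy": 0, "wz": 0}, {"x": 0, "y": 0, "z": 0, "wx": 0, "wy": 0, "wz": 0}, {"x": 0, "y": 0, "z": 0, "wx": 0, "wy": 0, "wz": 0}], "hand": 0.022}}

```text
clock: 10.38
tcp_pos: [0.5651, 0.1407, 0.0269]
tool_rot: [0.083, 1.569, -0.082]
contact_force: [-1.0, -3.0, 7.3]
opening: 0.371
```

Emit:
{"method": "jog_arm", "body": {"plan": [{"x": -0.01, "y": 0, "z": 0, "wx": 0, "wy": 0, "wz": 0}, {"x": -0.02, "y": 0, "z": 0, "wx": 0, "wy": 0, "wz": 0}, {"x": -0.025, "y": 0, "z": 0, "wx": 0, "wy": 0, "wz": 0}, {"x": -0.025, "y": 0, "z": 0, "wx": 0, "wy": 0, "wz": 0}, {"x": -0.02, "y": 0, "z": 0, "wx": 0, "wy": 0, "wz": 0}, {"x": 0, "y": 0, "z": 0, "wx": 0, "wy": 0, "wz": 0}, {"x": 0, "y": 0, "z": 0, "wx": 0, "wy": 0, "wz": 0}]}}

```text
clock: 10.97
tcp_pos: [0.5654, 0.1422, 0.1278]
tool_rot: [0.083, 1.567, -0.079]
contact_force: [0.4, 0.5, -0.7]
opening: 0.368
```

Run:
```python
from h import *
goto(fr(RK,[0,-.038,.025])[0],RK[2])
cv2.imwrite('pics/s7.png',cv2.resize(bot.read_camera('scene')[80:280,200:500,::-1],None,fx=2.6,fy=2.6))
```

```text
clk 10.97 tcp [0.5654 0.1422 0.1278] q7 1.19 open 0.0338 F [ 0.4  0.5 -0.7]
turn w [ 0.104   0.0021 -0.0031]  shift old axes [ 0.1018 -0.3613  0.0344]  shift after turn [ 0.1028 -0.3555  0.072 ]
```

View pics/s7.png

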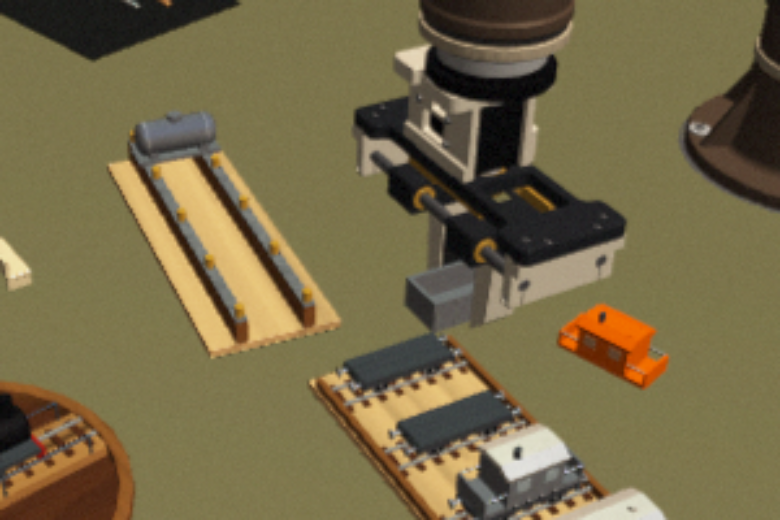

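The tank sits level on the rack; the open wagon hangs level in the grip. On to its berth.

Emit:
{"method": "jog_arm", "body": {"plan": [{"x": 0, "y": 0, "z": 0, "wx": 0.104, "wy": 0.002, "wz": -0.001}, {"x": 0, "y": -0.0395, "z": 0.008, "wx": 0, "wy": 0, "wz": 0}, {"x": 0, "y": -0.0395, "z": 0.008, "wx": 0, "wy": 0, "wz": 0}, {"x": 0, "y": -0.0395, "z": 0.008, "wx": 0, "wy": 0, "wz": 0}, {"x": 0, "y": -0.0395, "z": 0.008, "wx": 0, "wy": 0, "wz": 0}, {"x": 0, "y": -0.0395, "z": 0.008, "wx": 0, "wy": 0, "wz": 0}, {"x": 0, "y": -0.0395, "z": 0.008, "wx": 0, "wy": 0, "wz": 0}, {"x": 0, "y": -0.0395, "z": 0.008, "wx": 0, "wy": 0, "wz": 0}, {"x": 0, "y": -0.0395, "z": 0.008, "wx": 0, "wy": 0, "wz": 0}, {"x": 0, "y": -0.0395, "z": 0.008, "wx": 0, "wy": 0, "wz": 0}]}}

```text
clock: 11.85
tcp_pos: [0.5605, -0.2227, 0.1246]
tool_rot: [0.164, 1.569, -0.162]
contact_force: [1.4, -0.3, -0.5]
opening: 0.369
```

Emit:
{"method": "jog_arm", "body": {"plan": [{"x": 0, "y": 0, "z": 0, "wx": 0, "wy": 0, "wz": 0}, {"x": 0, "y": 0, "z": 0, "wx": 0, "wy": 0, "wz": 0}, {"x": 0, "y": 0, "z": 0, "wx": 0, "wy": 0, "wz": 0}, {"x": 0, "y": 0, "z": 0, "wx": 0, "wy": 0, "wz": 0}, {"x": 0, "y": 0, "z": 0, "wx": 0, "wy": 0, "wz": 0}]}}

```text
clock: 12.27
tcp_pos: [0.5619, -0.2191, 0.1255]
tool_rot: [0.162, 1.568, -0.16]
contact_force: [-0.2, 0.0, -0.6]
opening: 0.368
```

Run:
```python
from h import *
goto(fr(RK,[0,-.038,.0265])[0],RK[2])
```

```text
clk 12.27 tcp [ 0.5619 -0.2191  0.1255] q7 1.75 open 0.0338 F [-0.2  0.  -0.6]
turn w [ 0.0023 -0.0034 -0.001 ]  shift old axes [ 0.099  -0.0013  0.0013]  shift after turn [ 0.099  -0.0012  0.0009]
```

Emit:
{"method": "jog_arm", "body": {"plan": [{"x": 0.025, "y": -0.001, "z": 0.0005, "wx": 0, "wy": -0.001, "wz": 0}, {"x": 0.025, "y": 0, "z": 0, "wx": 0, "wy": 0, "wz": 0}, {"x": 0.025, "y": 0, "z": 0, "wx": 0, "wy": 0, "wz": 0}, {"x": 0.01, "y": 0, "z": 0, "wx": 0, "wy": 0, "wz": 0}, {"x": 0.007, "y": 0, "z": 0, "wx": 0, "wy": 0, "wz": 0}, {"x": 0.003, "y": 0, "z": 0, "wx": 0, "wy": 0, "wz": 0}, {"x": 0, "y": 0, "z": 0, "wx": 0, "wy": 0, "wz": 0}, {"x": 0, "y": 0, "z": 0, "wx": 0, "wy": 0, "wz": 0}, {"x": 0, "y": 0, "z": 0, "wx": 0, "wy": 0, "wz": 0}]}}

```text
clock: 13.02
tcp_pos: [0.5627, -0.2225, 0.0321]
tool_rot: [0.163, 1.564, -0.163]
contact_force: [-0.7, -0.2, 0.2]
opening: 0.368
```

Emit:
{"method": "jog_arm", "body": {"plan": [{"x": 0.001, "y": 0, "z": 0, "wx": 0, "wy": 0, "wz": 0}, {"x": 0.001, "y": 0, "z": 0, "wx": 0, "wy": 0, "wz": 0}, {"x": 0, "y": 0, "z": 0, "wx": 0, "wy": 0, "wz": 0}, {"x": 0, "y": 0, "z": 0, "wx": 0, "wy": 0, "wz": 0}]}}

```text
clock: 13.35
tcp_pos: [0.5618, -0.2223, 0.029]
tool_rot: [0.164, 1.566, -0.163]
contact_force: [-0.2, 0.7, -1.3]
opening: 0.37
```

Emit:
{"method": "jog_arm", "body": {"plan": [{"x": 0.001, "y": 0.001, "z": 0, "wx": 0, "wy": 0.001, "wz": 0}, {"x": 0.001, "y": 0, "z": 0, "wx": 0, "wy": 0, "wz": 0}, {"x": 0.0005, "y": 0, "z": 0, "wx": 0, "wy": 0, "wz": 0}, {"x": 0, "y": 0, "z": 0, "wx": 0, "wy": 0, "wz": 0}]}}

```text
clock: 13.68
tcp_pos: [0.5622, -0.221, 0.0269]
tool_rot: [0.164, 1.567, -0.163]
contact_force: [-2.6, 2.3, 7.1]
opening: 0.369
```

Seated (7 N at the same TCP height as when gripped). Release and lift.

Emit:
{"method": "jog_arm", "body": {"plan": [{"x": 0, "y": 0, "z": 0, "wx": 0, "wy": 0, "wz": 0}, {"x": 0, "y": 0, "z": 0, "wx": 0, "wy": 0, "wz": 0}, {"x": 0, "y": 0, "z": 0, "wx": 0, "wy": 0, "wz": 0}, {"x": 0, "y": 0, "z": 0, "wx": 0, "wy": 0, "wz": 0}, {"x": -0.01, "y": 0, "z": 0, "wx": 0, "wy": 0, "wz": 0}, {"x": -0.02, "y": 0, "z": 0, "wx": 0, "wy": 0, "wz": 0}, {"x": -0.03, "y": 0, "z": 0, "wx": 0, "wy": 0, "wz": 0}, {"x": -0.03, "y": 0, "z": 0, "wx": 0, "wy": 0, "wz": 0}, {"x": -0.015, "y": 0, "z": 0, "wx": 0, "wy": 0, "wz": 0}, {"x": 0, "y": 0, "z": 0, "wx": 0, "wy": 0, "wz": 0}], "hand": 0.058}}

```text
clock: 14.52
tcp_pos: [0.5646, -0.2223, 0.1361]
tool_rot: [0.163, 1.56, -0.164]
contact_force: [0.5, 0.1, 0.3]
opening: 0.633
```

Run:
```python
from h import *
goto(fr(BD,[0,.038,.028])[0],BD[2])
cv2.imwrite('pics/w8.png',bot.read_camera('wrist')[:,:,::-1])
```

```text
clk 14.52 tcp [ 0.5646 -0.2223  0.1361] q7 1.75 open 0.0581 F [0.5 0.1 0.3]
turn w [-0.1041  0.0044  0.0007]  shift old axes [ 0.1076  0.4299 -0.0827]  shift after turn [ 0.1081  0.4361 -0.0371]
```

View pics/w8.png

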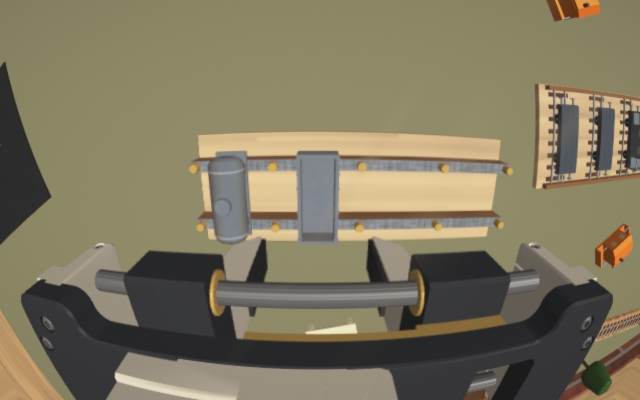

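The open wagon (318,197) sits centred and square in its berth. Next the brake body (grey with white roof, on its track at board y=+38).

Emit:
{"method": "jog_arm", "body": {"plan": [{"x": 0, "y": 0, "z": 0, "wx": -0.104, "wy": 0.001, "wz": 0}, {"x": 0, "y": 0.0396, "z": -0.0034, "wx": 0, "wy": 0, "wz": 0}, {"x": 0, "y": 0.0396, "z": -0.0034, "wx": 0, "wy": 0, "wz": 0}, {"x": 0, "y": 0.0396, "z": -0.0034, "wx": 0, "wy": 0, "wz": 0}, {"x": 0, "y": 0.0396, "z": -0.0034, "wx": 0, "wy": 0, "wz": 0}, {"x": 0, "y": 0.0396, "z": -0.0034, "wx": 0, "wy": 0, "wz": 0}, {"x": 0, "y": 0.0396, "z": -0.0034, "wx": 0, "wy": 0, "wz": 0}, {"x": 0, "y": 0.0396, "z": -0.0034, "wx": 0, "wy": 0, "wz": 0}, {"x": 0, "y": 0.0396, "z": -0.0034, "wx": 0, "wy": 0, "wz": 0}, {"x": 0, "y": 0.0396, "z": -0.0034, "wx": 0, "wy": 0, "wz": 0}]}}

```text
clock: 15.4
tcp_pos: [0.5678, 0.138, 0.1308]
tool_rot: [0.082, 1.574, -0.082]
contact_force: [1.4, -0.2, -0.5]
opening: 0.635
```

Emit:
{"method": "jog_arm", "body": {"plan": [{"x": 0, "y": 0.0396, "z": -0.0034, "wx": 0, "wy": 0, "wz": 0}, {"x": 0, "y": 0.0396, "z": -0.0034, "wx": 0, "wy": 0, "wz": 0}, {"x": 0, "y": 0, "z": 0, "wx": 0, "wy": 0, "wz": 0}, {"x": 0, "y": 0, "z": 0, "wx": 0, "wy": 0, "wz": 0}, {"x": 0, "y": 0, "z": 0, "wx": 0, "wy": 0, "wz": 0}, {"x": 0, "y": 0, "z": 0, "wx": 0, "wy": 0, "wz": 0}, {"x": 0, "y": 0, "z": 0, "wx": 0, "wy": 0, "wz": 0}]}}

```text
clock: 15.98
tcp_pos: [0.5704, 0.2137, 0.1315]
tool_rot: [0.083, 1.573, -0.084]
contact_force: [0.2, 0.8, 0.7]
opening: 0.629
```

Run:
```python
from h import *
goto(fr(BD,[0,.038,.028])[0],BD[2])
cv2.imwrite('pics/w9.png',cv2.resize(bot.read_camera('wrist')[100:300,160:480,::-1],None,fx=2.5,fy=2.5))
```

```text
clk 15.98 tcp [0.5704 0.2137 0.1315] q7 1.07 open 0.0578 F [0.2 0.8 0.7]
turn w [-0.0025 -0.0038  0.0006]  shift old axes [0.1035 0.0019 0.0027]  shift after turn [0.1035 0.0018 0.0024]
```

View pics/w9.png

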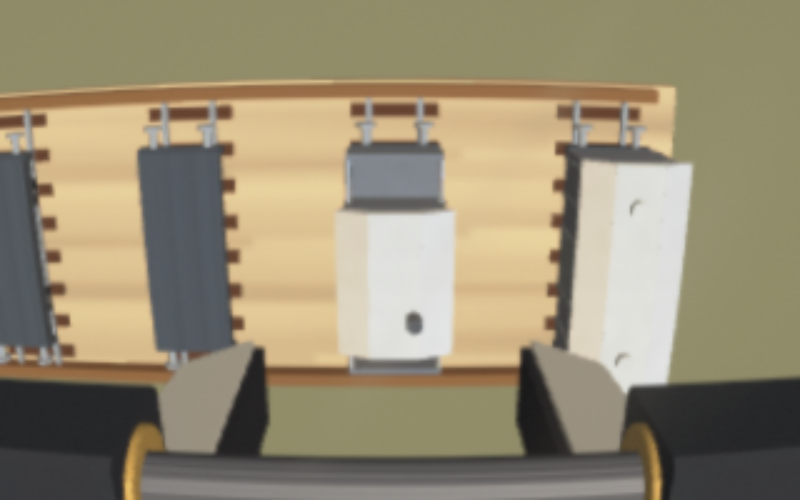

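The enlarged crop confirms the grey, white-roofed brake van (395,270), centred between the fingers. Descend, grip and lift.

Emit:
{"method": "jog_arm", "body": {"plan": [{"x": 0.025, "y": 0.0015, "z": 0.002, "wx": 0, "wy": -0.003, "wz": 0}, {"x": 0.025, "y": 0, "z": 0, "wx": 0, "wy": 0, "wz": 0}, {"x": 0.025, "y": 0, "z": 0, "wx": 0, "wy": 0, "wz": 0}, {"x": 0.018, "y": 0, "z": 0, "wx": 0, "wy": 0, "wz": 0}, {"x": 0.01, "y": 0, "z": 0, "wx": 0, "wy": 0, "wz": 0}, {"x": 0, "y": 0, "z": 0, "wx": 0, "wy": 0, "wz": 0}, {"x": 0, "y": 0, "z": 0, "wx": 0, "wy": 0, "wz": 0}]}}

```text
clock: 16.62
tcp_pos: [0.5725, 0.2166, 0.029]
tool_rot: [0.082, 1.57, -0.082]
contact_force: [-0.2, -0.6, 0.6]
opening: 0.634
```

Emit:
{"method": "jog_arm", "body": {"plan": [{"x": 0, "y": 0, "z": 0, "wx": 0, "wy": 0, "wz": 0}, {"x": 0, "y": 0, "z": 0, "wx": 0, "wy": 0, "wz": 0}, {"x": 0, "y": 0, "z": 0, "wx": 0, "wy": 0, "wz": 0}, {"x": 0, "y": 0, "z": 0, "wx": 0, "wy": 0, "wz": 0}, {"x": 0, "y": 0, "z": 0, "wx": 0, "wy": 0, "wz": 0}, {"x": 0, "y": 0, "z": 0, "wx": 0, "wy": 0, "wz": 0}, {"x": 0, "y": 0, "z": 0, "wx": 0, "wy": 0, "wz": 0}], "hand": 0.022}}

```text
clock: 17.2
tcp_pos: [0.5728, 0.2171, 0.0296]
tool_rot: [0.082, 1.569, -0.081]
contact_force: [-0.7, -1.6, 5.6]
opening: 0.382
```

Emit:
{"method": "jog_arm", "body": {"plan": [{"x": -0.01, "y": 0, "z": 0, "wx": 0, "wy": 0, "wz": 0}, {"x": -0.02, "y": 0, "z": 0, "wx": 0, "wy": 0, "wz": 0}, {"x": -0.025, "y": 0, "z": 0, "wx": 0, "wy": 0, "wz": 0}, {"x": -0.025, "y": 0, "z": 0, "wx": 0, "wy": 0, "wz": 0}, {"x": -0.02, "y": 0, "z": 0, "wx": 0, "wy": 0, "wz": 0}, {"x": 0, "y": 0, "z": 0, "wx": 0, "wy": 0, "wz": 0}, {"x": 0, "y": 0, "z": 0, "wx": 0, "wy": 0, "wz": 0}]}}

```text
clock: 17.78
tcp_pos: [0.573, 0.2176, 0.1304]
tool_rot: [0.083, 1.567, -0.08]
contact_force: [-0.6, -0.6, -2.3]
opening: 0.379
```

Run:
```python
from h import *
goto(fr(RK,[0,.038,.028])[0],RK[2])
cv2.imwrite('pics/s9.png',cv2.resize(bot.read_camera('scene')[100:300,250:550,::-1],None,fx=2.6,fy=2.6))
```

```text
clk 17.78 tcp [0.573  0.2176 0.1304] q7 1.07 open 0.0348 F [-0.6 -0.6 -2.3]
turn w [ 0.1038  0.0018 -0.0022]  shift old axes [ 0.1017 -0.3614  0.0426]  shift after turn [ 0.1024 -0.3548  0.08  ]
```

View pics/s9.png

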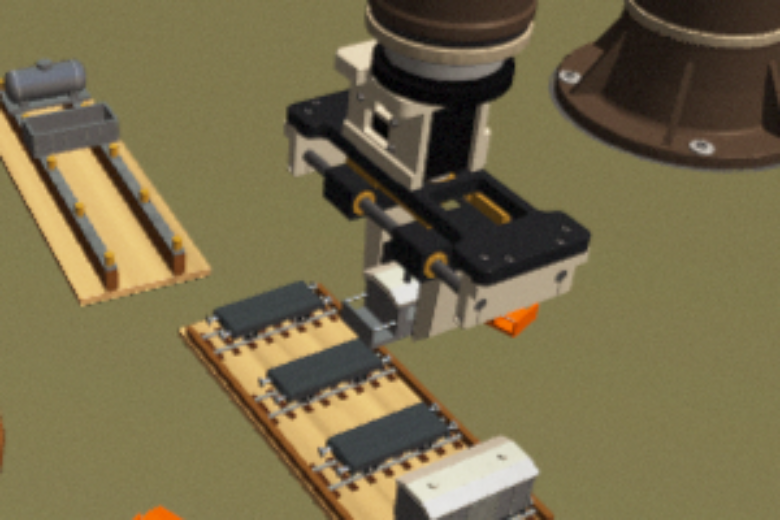

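The brake body hangs level (385,300). On to its berth.

Emit:
{"method": "jog_arm", "body": {"plan": [{"x": 0, "y": 0, "z": 0, "wx": 0.104, "wy": 0.001, "wz": -0.001}, {"x": 0, "y": -0.0395, "z": 0.009, "wx": 0, "wy": 0, "wz": 0}, {"x": 0, "y": -0.0395, "z": 0.009, "wx": 0, "wy": 0, "wz": 0}, {"x": 0, "y": -0.0395, "z": 0.009, "wx": 0, "wy": 0, "wz": 0}, {"x": 0, "y": -0.0395, "z": 0.009, "wx": 0, "wy": 0, "wz": 0}, {"x": 0, "y": -0.0395, "z": 0.009, "wx": 0, "wy": 0, "wz": 0}, {"x": 0, "y": -0.0395, "z": 0.009, "wx": 0, "wy": 0, "wz": 0}, {"x": 0, "y": -0.0395, "z": 0.009, "wx": 0, "wy": 0, "wz": 0}, {"x": 0, "y": -0.0395, "z": 0.009, "wx": 0, "wy": 0, "wz": 0}, {"x": 0, "y": -0.0395, "z": 0.009, "wx": 0, "wy": 0, "wz": 0}]}}

```text
clock: 18.67
tcp_pos: [0.5769, -0.1491, 0.1276]
tool_rot: [0.163, 1.569, -0.163]
contact_force: [-0.2, -0.1, -0.5]
opening: 0.379
```

Emit:
{"method": "jog_arm", "body": {"plan": [{"x": 0, "y": 0, "z": 0, "wx": 0, "wy": 0, "wz": 0}, {"x": 0, "y": 0, "z": 0, "wx": 0, "wy": 0, "wz": 0}, {"x": 0, "y": 0, "z": 0, "wx": 0, "wy": 0, "wz": 0}, {"x": 0, "y": 0, "z": 0, "wx": 0, "wy": 0, "wz": 0}, {"x": 0, "y": 0, "z": 0, "wx": 0, "wy": 0, "wz": 0}]}}

```text
clock: 19.08
tcp_pos: [0.5782, -0.1454, 0.1284]
tool_rot: [0.161, 1.567, -0.161]
contact_force: [-0.7, -0.2, -0.5]
opening: 0.381
```

Run:
```python
from h import *
goto(fr(RK,[0,.038,.0295])[0],RK[2])
```

```text
clk 19.08 tcp [ 0.5782 -0.1454  0.1284] q7 1.61 open 0.0349 F [-0.7 -0.2 -0.5]
turn w [ 0.0024 -0.0024 -0.0001]  shift old axes [ 0.0989 -0.0007  0.0004]  shift after turn [ 0.0989 -0.0007  0.0002]
```

Emit:
{"method": "jog_arm", "body": {"plan": [{"x": 0.025, "y": 0, "z": 0, "wx": 0, "wy": 0, "wz": 0}, {"x": 0.025, "y": 0, "z": 0, "wx": 0, "wy": 0, "wz": 0}, {"x": 0.025, "y": 0, "z": 0, "wx": 0, "wy": 0, "wz": 0}, {"x": 0.01, "y": 0, "z": 0, "wx": 0, "wy": 0, "wz": 0}, {"x": 0.007, "y": 0, "z": 0, "wx": 0, "wy": 0, "wz": 0}, {"x": 0.003, "y": 0, "z": 0, "wx": 0, "wy": 0, "wz": 0}, {"x": 0.001, "y": 0, "z": 0, "wx": 0, "wy": 0, "wz": 0}, {"x": 0, "y": 0, "z": 0, "wx": 0, "wy": 0, "wz": 0}, {"x": 0, "y": 0, "z": 0, "wx": 0, "wy": 0, "wz": 0}]}}

```text
clock: 19.83
tcp_pos: [0.5788, -0.1477, 0.0339]
tool_rot: [0.163, 1.564, -0.164]
contact_force: [-1.0, -0.2, -1.0]
opening: 0.375
```

Emit:
{"method": "jog_arm", "body": {"plan": [{"x": 0.001, "y": 0, "z": 0, "wx": 0, "wy": 0, "wz": 0}, {"x": 0.001, "y": 0, "z": 0, "wx": 0, "wy": 0, "wz": 0}, {"x": 0.001, "y": 0, "z": 0, "wx": 0, "wy": 0, "wz": 0}, {"x": 0, "y": 0, "z": 0, "wx": 0, "wy": 0, "wz": 0}, {"x": 0, "y": 0, "z": 0, "wx": 0, "wy": 0, "wz": 0}]}}

```text
clock: 20.25
tcp_pos: [0.578, -0.1475, 0.0298]
tool_rot: [0.163, 1.566, -0.164]
contact_force: [-0.6, -0.7, -1.1]
opening: 0.379
```

Emit:
{"method": "jog_arm", "body": {"plan": [{"x": 0.0007, "y": 0.0005, "z": 0, "wx": 0, "wy": 0, "wz": 0}, {"x": 0.0005, "y": 0, "z": 0, "wx": 0, "wy": 0, "wz": 0}, {"x": 0, "y": 0, "z": 0, "wx": 0, "wy": 0, "wz": 0}]}}

```text
clock: 20.5
tcp_pos: [0.5782, -0.1475, 0.0295]
tool_rot: [0.163, 1.566, -0.164]
contact_force: [-4.2, 0.0, 10.5]
opening: 0.376
```

Seated; release.

Emit:
{"method": "jog_arm", "body": {"plan": [{"x": 0, "y": 0, "z": 0, "wx": 0, "wy": 0, "wz": 0}, {"x": 0, "y": 0, "z": 0, "wx": 0, "wy": 0, "wz": 0}, {"x": 0, "y": 0, "z": 0, "wx": 0, "wy": 0, "wz": 0}, {"x": 0, "y": 0, "z": 0, "wx": 0, "wy": 0, "wz": 0}, {"x": -0.01, "y": 0, "z": 0, "wx": 0, "wy": 0, "wz": 0}, {"x": -0.02, "y": 0, "z": 0, "wx": 0, "wy": 0, "wz": 0}, {"x": -0.03, "y": 0, "z": 0, "wx": 0, "wy": 0, "wz": 0}, {"x": -0.03, "y": 0, "z": 0, "wx": 0, "wy": 0, "wz": 0}, {"x": -0.013, "y": 0, "z": 0, "wx": 0, "wy": 0, "wz": 0}, {"x": 0, "y": 0, "z": 0, "wx": 0, "wy": 0, "wz": 0}], "hand": 0.058}}

```text
clock: 21.33
tcp_pos: [0.5806, -0.1475, 0.136]
tool_rot: [0.163, 1.56, -0.164]
contact_force: [-0.1, 0.1, -0.5]
opening: 0.631
```

Run:
```python
from h import *
goto(fr(BD,[0,.114,.027])[0],BD[2])
cv2.imwrite('pics/w10.png',bot.read_camera('wrist')[:,:,::-1])
```

```text
clk 21.33 tcp [ 0.5806 -0.1475  0.136 ] q7 1.61 open 0.0579 F [-0.1  0.1 -0.5]
turn w [-0.104   0.005   0.0006]  shift old axes [ 0.1084  0.4291 -0.0909]  shift after turn [ 0.109   0.4361 -0.0453]
```

View pics/w10.png

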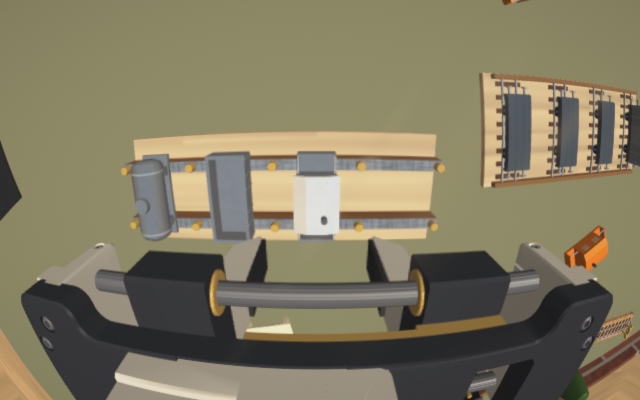

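The brake body (317,200) is in the third berth, upright. Last, the van.

Emit:
{"method": "jog_arm", "body": {"plan": [{"x": 0, "y": 0, "z": 0, "wx": -0.104, "wy": 0.001, "wz": 0}, {"x": 0, "y": 0.0396, "z": -0.0041, "wx": 0, "wy": 0, "wz": 0}, {"x": 0, "y": 0.0396, "z": -0.0041, "wx": 0, "wy": 0, "wz": 0}, {"x": 0, "y": 0.0396, "z": -0.0041, "wx": 0, "wy": 0, "wz": 0}, {"x": 0, "y": 0.0396, "z": -0.0041, "wx": 0, "wy": 0, "wz": 0}, {"x": 0, "y": 0.0396, "z": -0.0041, "wx": 0, "wy": 0, "wz": 0}, {"x": 0, "y": 0.0396, "z": -0.0041, "wx": 0, "wy": 0, "wz": 0}, {"x": 0, "y": 0.0396, "z": -0.0041, "wx": 0, "wy": 0, "wz": 0}, {"x": 0, "y": 0.0396, "z": -0.0041, "wx": 0, "wy": 0, "wz": 0}, {"x": 0, "y": 0.0396, "z": -0.0041, "wx": 0, "wy": 0, "wz": 0}]}}

```text
clock: 22.22
tcp_pos: [0.5775, 0.213, 0.1305]
tool_rot: [0.081, 1.574, -0.083]
contact_force: [0.1, 0.1, 0.2]
opening: 0.63
```

Emit:
{"method": "jog_arm", "body": {"plan": [{"x": 0, "y": 0.0396, "z": -0.0041, "wx": 0, "wy": 0, "wz": 0}, {"x": 0, "y": 0.0396, "z": -0.0041, "wx": 0, "wy": 0, "wz": 0}, {"x": 0, "y": 0, "z": 0, "wx": 0, "wy": 0, "wz": 0}, {"x": 0, "y": 0, "z": 0, "wx": 0, "wy": 0, "wz": 0}, {"x": 0, "y": 0, "z": 0, "wx": 0, "wy": 0, "wz": 0}, {"x": 0, "y": 0, "z": 0, "wx": 0, "wy": 0, "wz": 0}, {"x": 0, "y": 0, "z": 0, "wx": 0, "wy": 0, "wz": 0}]}}

```text
clock: 22.8
tcp_pos: [0.579, 0.2889, 0.1313]
tool_rot: [0.082, 1.572, -0.085]
contact_force: [-0.1, 0.0, -0.3]
opening: 0.63
```

Run:
```python
from h import *
goto(fr(BD,[0,.114,.027])[0],BD[2])
cv2.imwrite('pics/w11.png',cv2.resize(bot.read_camera('wrist')[100:300,160:480,::-1],None,fx=2.5,fy=2.5))
```

```text
clk 22.80 tcp [0.579  0.2889 0.1313] q7 0.97 open 0.0579 F [-0.1  0.  -0.3]
turn w [-0.0024 -0.0028  0.0016]  shift old axes [0.1043 0.0024 0.0019]  shift after turn [0.1043 0.0022 0.0017]
```

View pics/w11.png

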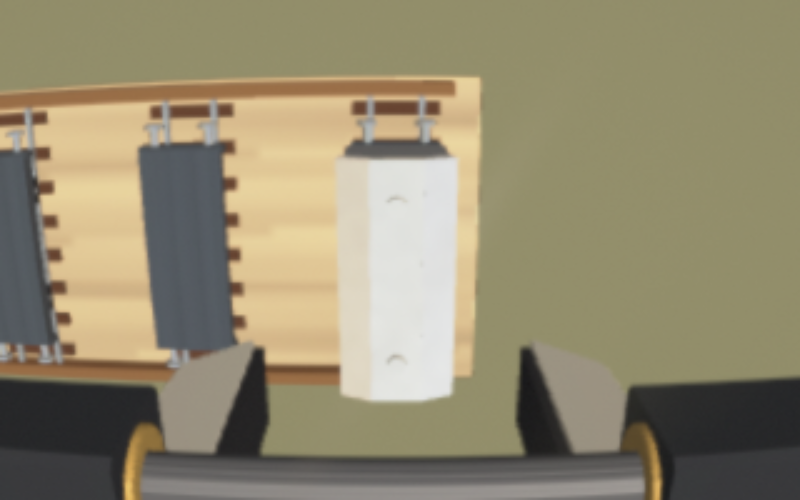

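The van (397,275) is centred between the fingers. Descend, grip and lift.

Emit:
{"method": "jog_arm", "body": {"plan": [{"x": 0.025, "y": 0.0015, "z": 0.0015, "wx": 0, "wy": -0.002, "wz": 0.001}, {"x": 0.025, "y": 0, "z": 0, "wx": 0, "wy": 0, "wz": 0}, {"x": 0.025, "y": 0, "z": 0, "wx": 0, "wy": 0, "wz": 0}, {"x": 0.018, "y": 0, "z": 0, "wx": 0, "wy": 0, "wz": 0}, {"x": 0.01, "y": 0, "z": 0, "wx": 0, "wy": 0, "wz": 0}, {"x": 0, "y": 0, "z": 0, "wx": 0, "wy": 0, "wz": 0}, {"x": 0, "y": 0, "z": 0, "wx": 0, "wy": 0, "wz": 0}]}}

```text
clock: 23.43
tcp_pos: [0.5805, 0.2918, 0.0288]
tool_rot: [0.083, 1.57, -0.082]
contact_force: [-0.0, 0.1, 0.6]
opening: 0.633
```

Emit:
{"method": "jog_arm", "body": {"plan": [{"x": 0, "y": 0, "z": 0, "wx": 0, "wy": 0, "wz": 0}, {"x": 0, "y": 0, "z": 0, "wx": 0, "wy": 0, "wz": 0}, {"x": 0, "y": 0, "z": 0, "wx": 0, "wy": 0, "wz": 0}, {"x": 0, "y": 0, "z": 0, "wx": 0, "wy": 0, "wz": 0}, {"x": 0, "y": 0, "z": 0, "wx": 0, "wy": 0, "wz": 0}, {"x": 0, "y": 0, "z": 0, "wx": 0, "wy": 0, "wz": 0}, {"x": 0, "y": 0, "z": 0, "wx": 0, "wy": 0, "wz": 0}], "hand": 0.022}}

```text
clock: 24.02
tcp_pos: [0.5807, 0.2925, 0.0295]
tool_rot: [0.083, 1.569, -0.081]
contact_force: [-1.7, -0.5, 6.3]
opening: 0.381
```

Emit:
{"method": "jog_arm", "body": {"plan": [{"x": -0.01, "y": 0, "z": 0, "wx": 0, "wy": 0, "wz": 0}, {"x": -0.02, "y": 0, "z": 0, "wx": 0, "wy": 0, "wz": 0}, {"x": -0.025, "y": 0, "z": 0, "wx": 0, "wy": 0, "wz": 0}, {"x": -0.025, "y": 0, "z": 0, "wx": 0, "wy": 0, "wz": 0}, {"x": -0.02, "y": 0, "z": 0, "wx": 0, "wy": 0, "wz": 0}, {"x": 0, "y": 0, "z": 0, "wx": 0, "wy": 0, "wz": 0}, {"x": 0, "y": 0, "z": 0, "wx": 0, "wy": 0, "wz": 0}]}}

```text
clock: 24.6
tcp_pos: [0.5809, 0.2927, 0.1303]
tool_rot: [0.083, 1.567, -0.08]
contact_force: [0.0, 0.8, -0.8]
opening: 0.38
```

Run:
```python
from h import *
goto(fr(RK,[0,.114,.0285])[0],RK[2])
cv2.imwrite('pics/s12.png',cv2.resize(bot.read_camera('scene')[100:300,250:550,::-1],None,fx=2.6,fy=2.6))
```

```text
clk 24.60 tcp [0.5809 0.2927 0.1303] q7 0.97 open 0.0349 F [ 0.   0.8 -0.8]
turn w [ 0.1037  0.0015 -0.0024]  shift old axes [ 0.101  -0.3614  0.0505]  shift after turn [ 0.1018 -0.354   0.0878]
```

View pics/s12.png

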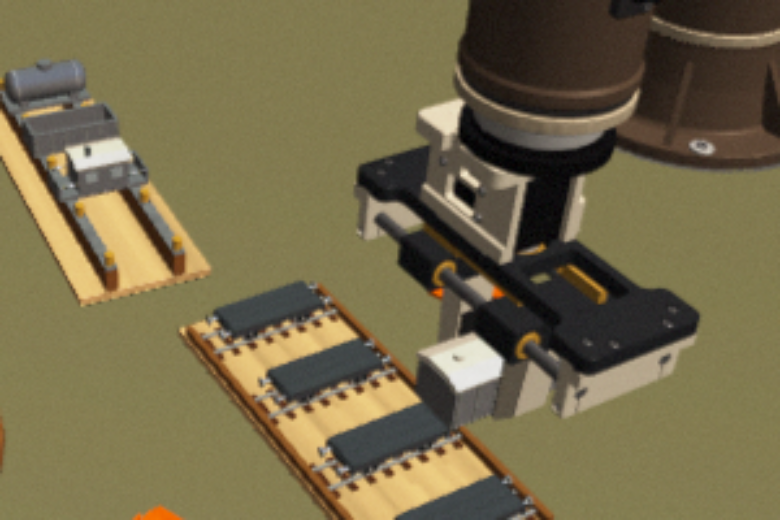

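The van hangs level (460,380) and three bodies sit in order on the rack. To the last berth.

Emit:
{"method": "jog_arm", "body": {"plan": [{"x": 0, "y": 0, "z": 0, "wx": 0.104, "wy": 0.001, "wz": -0.001}, {"x": 0, "y": -0.0394, "z": 0.0097, "wx": 0, "wy": 0, "wz": 0}, {"x": 0, "y": -0.0394, "z": 0.0097, "wx": 0, "wy": 0, "wz": 0}, {"x": 0, "y": -0.0394, "z": 0.0097, "wx": 0, "wy": 0, "wz": 0}, {"x": 0, "y": -0.0394, "z": 0.0097, "wx": 0, "wy": 0, "wz": 0}, {"x": 0, "y": -0.0394, "z": 0.0097, "wx": 0, "wy": 0, "wz": 0}, {"x": 0, "y": -0.0394, "z": 0.0097, "wx": 0, "wy": 0, "wz": 0}, {"x": 0, "y": -0.0394, "z": 0.0097, "wx": 0, "wy": 0, "wz": 0}, {"x": 0, "y": -0.0394, "z": 0.0097, "wx": 0, "wy": 0, "wz": 0}, {"x": 0, "y": -0.0394, "z": 0.0097, "wx": 0, "wy": 0, "wz": 0}]}}

```text
clock: 25.48
tcp_pos: [0.5912, -0.0745, 0.1273]
tool_rot: [0.163, 1.569, -0.164]
contact_force: [1.1, 0.6, -0.1]
opening: 0.378
```

Emit:
{"method": "jog_arm", "body": {"plan": [{"x": 0, "y": 0, "z": 0, "wx": 0, "wy": 0, "wz": 0}, {"x": 0, "y": 0, "z": 0, "wx": 0, "wy": 0, "wz": 0}, {"x": 0, "y": 0, "z": 0, "wx": 0, "wy": 0, "wz": 0}, {"x": 0, "y": 0, "z": 0, "wx": 0, "wy": 0, "wz": 0}, {"x": 0, "y": 0, "z": 0, "wx": 0, "wy": 0, "wz": 0}]}}

```text
clock: 25.9
tcp_pos: [0.5923, -0.0706, 0.1282]
tool_rot: [0.161, 1.567, -0.161]
contact_force: [-0.4, 0.6, -0.1]
opening: 0.382
```

Run:
```python
from h import *
goto(fr(RK,[0,.114,.0290])[0],RK[2])
```

```text
clk 25.90 tcp [ 0.5923 -0.0706  0.1282] q7 1.48 open 0.0351 F [-0.4  0.6 -0.1]
turn w [ 0.0024 -0.0025 -0.0001]  shift old axes [ 0.0991 -0.0008  0.002 ]  shift after turn [ 0.0992 -0.0008  0.0018]
```

Emit:
{"method": "jog_arm", "body": {"plan": [{"x": 0.025, "y": 0.0003, "z": 0.0015, "wx": 0, "wy": 0, "wz": 0}, {"x": 0.025, "y": 0, "z": 0, "wx": 0, "wy": 0, "wz": 0}, {"x": 0.025, "y": 0, "z": 0, "wx": 0, "wy": 0, "wz": 0}, {"x": 0.01, "y": 0, "z": 0, "wx": 0, "wy": 0, "wz": 0}, {"x": 0.007, "y": 0, "z": 0, "wx": 0, "wy": 0, "wz": 0}, {"x": 0.003, "y": 0, "z": 0, "wx": 0, "wy": 0, "wz": 0}, {"x": 0.001, "y": 0, "z": 0, "wx": 0, "wy": 0, "wz": 0}, {"x": 0, "y": 0, "z": 0, "wx": 0, "wy": 0, "wz": 0}, {"x": 0, "y": 0, "z": 0, "wx": 0, "wy": 0, "wz": 0}]}}

```text
clock: 26.65
tcp_pos: [0.5947, -0.0727, 0.0337]
tool_rot: [0.163, 1.564, -0.163]
contact_force: [1.7, -0.1, -0.3]
opening: 0.379
```

Emit:
{"method": "jog_arm", "body": {"plan": [{"x": 0.001, "y": 0, "z": 0, "wx": 0, "wy": 0, "wz": 0}, {"x": 0.001, "y": 0, "z": 0, "wx": 0, "wy": 0, "wz": 0}, {"x": 0.001, "y": 0, "z": 0, "wx": 0, "wy": 0, "wz": 0}, {"x": 0.0005, "y": 0, "z": 0, "wx": 0, "wy": 0, "wz": 0}, {"x": 0, "y": 0, "z": 0, "wx": 0, "wy": 0, "wz": 0}, {"x": 0, "y": 0, "z": 0, "wx": 0, "wy": 0, "wz": 0}]}}

```text
clock: 27.15
tcp_pos: [0.594, -0.0728, 0.0295]
tool_rot: [0.163, 1.566, -0.164]
contact_force: [-2.2, 0.4, 4.0]
opening: 0.377
```

Contact at 29.5 mm, the grip height. Release and lift.

Emit:
{"method": "jog_arm", "body": {"plan": [{"x": 0.0003, "y": 0, "z": 0, "wx": 0, "wy": 0, "wz": 0}, {"x": 0, "y": 0, "z": 0, "wx": 0, "wy": 0, "wz": 0}, {"x": 0, "y": 0, "z": 0, "wx": 0, "wy": 0, "wz": 0}, {"x": 0, "y": 0, "z": 0, "wx": 0, "wy": 0, "wz": 0}, {"x": -0.01, "y": 0, "z": 0, "wx": 0, "wy": 0, "wz": 0}, {"x": -0.02, "y": 0, "z": 0, "wx": 0, "wy": 0, "wz": 0}, {"x": -0.03, "y": 0, "z": 0, "wx": 0, "wy": 0, "wz": 0}, {"x": -0.03, "y": 0, "z": 0, "wx": 0, "wy": 0, "wz": 0}, {"x": -0.013, "y": 0, "z": 0, "wx": 0, "wy": 0, "wz": 0}, {"x": 0, "y": 0, "z": 0, "wx": 0, "wy": 0, "wz": 0}], "hand": 0.058}}

```text
clock: 27.98
tcp_pos: [0.5964, -0.073, 0.1363]
tool_rot: [0.163, 1.56, -0.163]
contact_force: [0.5, -0.3, -0.7]
opening: 0.631
```

Emit:
{"method": "jog_arm", "body": {"plan": [{"x": -0.02, "y": 0.04, "z": 0, "wx": 0, "wy": 0, "wz": 0}, {"x": -0.02, "y": 0.035, "z": 0, "wx": 0, "wy": 0, "wz": 0}, {"x": -0.02, "y": 0.035, "z": 0, "wx": 0, "wy": 0, "wz": 0}, {"x": -0.02, "y": 0.035, "z": 0, "wx": 0, "wy": 0, "wz": 0}, {"x": 0, "y": 0.035, "z": 0, "wx": 0, "wy": 0, "wz": 0}, {"x": 0, "y": 0.035, "z": 0, "wx": 0, "wy": 0, "wz": 0}, {"x": 0, "y": 0.035, "z": 0, "wx": 0, "wy": 0, "wz": 0}, {"x": 0, "y": 0.03, "z": 0, "wx": 0, "wy": 0, "wz": 0}, {"x": 0, "y": 0, "z": 0, "wx": 0, "wy": 0, "wz": 0}, {"x": 0, "y": 0, "z": 0, "wx": 0, "wy": 0, "wz": 0}]}}

```text
clock: 28.82
tcp_pos: [0.6505, 0.2013, 0.2091]
tool_rot: [0.16, 1.568, -0.16]
contact_force: [-0.5, -1.6, 0.3]
opening: 0.633
```

Run:
```python
from h import *
t=bot.read_camera('top')[:,:,::-1].copy(); s=bot.read_camera('scene')[:,:,::-1].copy()
c=lambda y,w,l,z:[(sx*l/2,y+sy*w/2,z) for sx in(1,-1) for sy in (1,-1)]
pts=c(.114,.034,.08,.03)+c(.038,.032,.078,.030)+c(-.038,.034,.078,.052)+c(-.114,.028,.078,.03)
def d(n,im,x,y,w,h,k,out):
    b=cv2.resize(im[y:y+h,x:x+w],None,fx=k,fy=k,interpolation=cv2.INTER_CUBIC)
    for q in (proj(n,fr(RK,pts))-[x,y]+.5)*k: cv2.circle(b,tuple(int(round(v)) for v in q),3,(0,0,255),1)
    cv2.imwrite(out,b)
d('top',t,325,160,168,100,4.75,'pics/ft.png'); d('scene',s,220,100,140,110,5,'pics/fs.png')
print(bot.observe()['clock'])
```

```text
28.9167
```

View pics/ft.png

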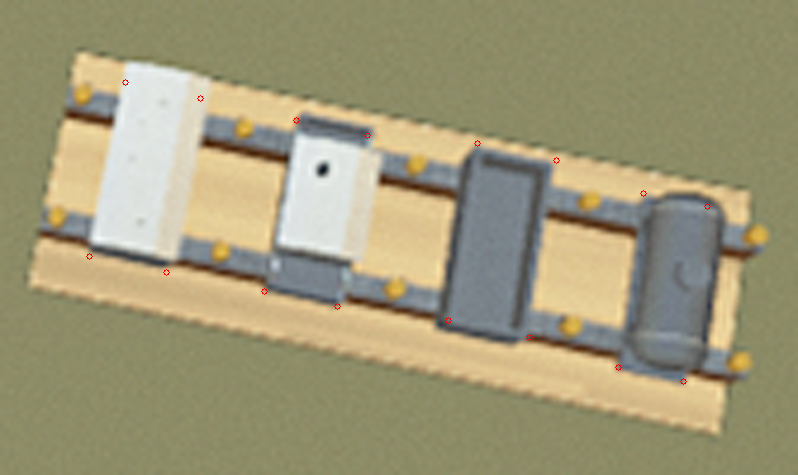

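View pics/fs.png

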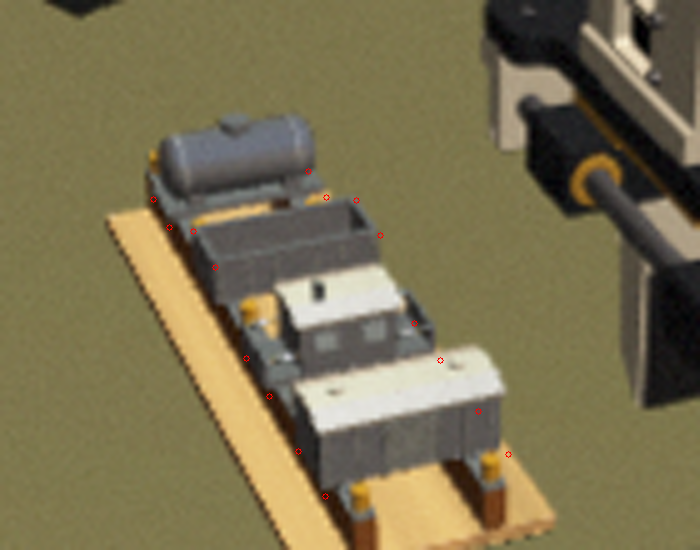

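The top and scene views show tank, open, brake and van in the right order. All four are level across both rails, square, and within about 3 mm of the predicted outlines. The arm is clear.

```bash
python3 -c "
from cell import bot
print(bot.sign_off(), bot.observe()['clock'])"
```

```text
the job is handed in; nothing more can be done
the job is handed in; nothing more can be done
```

All four wagon bodies are on the rack in the order they stood on the board: van, brake van, open wagon, tank, from left to right seen from the robot. I left the two orange brake-van look-alikes alone. The job was handed in at about 29 s of robot time, with no verdict reported.

- **Final position:** In the top and scene pictures, each body stands upright and level across both rails, square to them and between its pins. The open wagon, the one I measured most closely, was within about 3 mm of its predicted outline. The camera calibration is good to about 2 mm.
- **Setting down:** Each body made contact at about the height where it had been gripped. The forces I read on contact were 4 to 11 N. After the last release I moved the arm well clear of the rack.
- **Refused calls:** My first two move calls were refused because each row needs all six numbers. Nothing moved on those calls, and no check disagreed afterwards.

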